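# Lay up sanded boards square and weight them flat

### The arm

A 7-joint arm with a two-finger parallel gripper is mounted at the origin on the work surface. World frame = base frame: x ahead of the robot, y to its left, z up, the work surface at z = 0. Lengths are in m, angles in rad, forces in N, time in s.
With the tool pointing down it reaches from about 0.425 to 0.925 m from the base axis. Payload 6.8 kg.
Tool frame: the origin (TCP) lies between the finger pads; the fingertips stand 17 mm ahead of it and the grasp point (between the pads) lies 2 mm behind it; z points along the fingers, x is the direction in which the jaws open and shut, and the axes are right-handed (so a half turn about z gives the same grasp; the last joint's range is limited). The gripper opens to 85 mm and grips with 20 to 120 N. Pads are 22 mm wide; open, the fingers measure 114 mm over their backs; the gripper's body (76 mm by 85 mm) begins 54 mm behind the grasp point. The pads swing forward as they close: fully open they stand 13 mm farther back than shut.
Start: joints at [-1.353, 0.477, 0.022, 1.555, -0.011, 1.109, -0.083], TCP at [0.216, 0.64, 0.248] pointing down, gripper open.
Joint ranges: [-2.96, 2.96], [-0.34, 2.1], [-1.41, 1.46], [0.24, 2.44], [-1.37, 4.51], [0.17, 1.92], [-2.96, 2.96]. Speed limits (rad/s): [2.39, 2.39, 3.14, 3.14, 3.14, 3.14, 3.14].

### API

Orientations are given as a unit quaternion [w, x, y, z].
In Python, from station import readout, read_camera, get_calibration, bot, models gives the robot as it stands.
- The arm moves only by the tool carry_out, never from a script. Its argument "deltas" is a list of rows, each a list of 2 entries, a list of its own where there are three numbers: the shift along the tool's x, y, z in cm, then the turn about the tool's z in degrees. A call has 1 to 10 rows; each row is the pose to reach, as a shift and turn from the pose measured when the call began, along the tool's axes at that moment; what a row does not reach only later rows make up. A row lasts 1/8 s, in which the tool goes at most 62.5 mm and 10.7 degrees, less where a joint would pass 70% of its speed; a pose out of reach is approached as far as the arm can. A call with a gripper value outside its range is refused whole. "hand" is the opening, from 0 (shut) to 1 (fully open), set as the call begins (left out, the last holds). The fingers move at their own pace and stop on an object; "newtons" is the grip in N (left out, the last holds). Time passes only in rows, so rows that repeat a pose let the fingers close. It gives the time, the measured TCP pose, the force and the opening at its end, in the units of the state.
- readout.get_obs(): the state, without advancing time (a new reading comes with each control period).
- read_camera(name): name is "side" or "top" or "wrist"; returns the picture (384x512x3 uint8, red, green, blue); there is no depth.
- get_calibration(name): a dict with "fov_y" (degrees; the focal length in pixels is half the picture's height over the tangent of half this angle, whatever the lens; pixels are square), "cx", "cy" (the principal point, pixels), "world_from_camera" (4x4, takes a point from camera to world coordinates). Camera axes: x right, y down, z forward; pixel columns grow to the right and rows downward; lengths in m; the calibration is good to about 2 mm. A picture is of the moment at which its call begins: read the wrist's pose just before it. get_calibration takes no time and is no camera call; for the wrist camera it gives the pose at the moment of the call.
- bot.hand_in(): hands the job in, once; it reports no verdict.
Trained networks look in the newest picture that a camera, given by its name, has taken for a name from the list of things; names that differ only in an ending like _2 or _b are one class to them, and where a whole thing is asked for, a point or a joint stands for the part that bears it (a point fixed in the world has none). Each returns a list of dicts, best first, with "score" (0 to 1); they miss things now and then, are a little off and sometimes report something else, mostly with a low value. They report only what shows in the picture. A call takes as long as a camera call. They do not tell look-alikes from the thing itself.
- models.spot_in(query, camera): "centre" ([row, column] in pixels, amid what is visible of it).
The state is a dict: "t": time; "q": joint angles; "joint_vel": joint speeds; "joint_torque": joint torques, N m; "eef_pos": TCP position; "tool_rot": TCP orientation; "contact_force": force on the tool from outside, world axes, zero at the start; "torque": the same for the moment, N m; "gripper_width": opening from 0.0 (shut) to 1.0 (fully open).
Only numpy, scipy, OpenCV 4.12 (cv2) and the standard library are available. Lean on these libraries where they do the work, as an engineer would, in place of code of your own. Each camera call takes 0.05 s, during which the arm holds its last target. There are 200 camera calls.

### The job

Stack all the loose sanded boards flat on one another in the plywood corner jig, including the one that may already lie askew in it, so that every board is pushed up square against both fences. Then twist the top two cone weights off their nest, one after the other, and stand them upright side by side on top of the pile, along its middle and one towards each end; leave the third cone on its stand. Leave the glue bottle standing where it is.

Things in the scene. Friction and masses are not known exactly. Their poses are not given: they have to be found in the camera images.
- jig: plywood corner jig, fixed. Origin: centre of its underside; plate 12 mm thick, x -68 to 72, y -110 to 110 mm. Two fences 15 mm thick, 58 mm high above the plate: the far one, inner face at x = 50, in two pieces (y -65 to -25 and 45 to 85; the 70 mm gap lets a finger in); the side one, inner face at y = 85, x from -30 to 50. A squared board has its origin at x = 18, y = 10, its long side along y.
- corner (a point): inner corner of the jig, where the two fence faces and the top of the plate meet (x 50, y 85, z 12 mm in the jig's frame); axes as the jig's. Boards lie on the -x, -y side of it.
- board1: loose pale pine board, 64 mm (x) by 150 mm (y) by 13 mm (z), 65 g, all five alike; three to five are present, lying flat on the bench, apart from the others. Origin: centre of its underside.
- board2: loose pale pine board, 64 mm (x) by 150 mm (y) by 13 mm (z), 65 g, all five alike; three to five are present, lying flat on the bench, apart from the others. Origin: centre of its underside.
- board3: loose pale pine board, 64 mm (x) by 150 mm (y) by 13 mm (z), 65 g, all five alike; three to five are present, lying flat on the bench, apart from the others. Origin: centre of its underside.
- board4: loose pale pine board, 64 mm (x) by 150 mm (y) by 13 mm (z), 65 g, all five alike; three to five are present, lying flat on the bench, apart from the others. Origin: centre of its underside.
- board5: loose pale pine board, 64 mm (x) by 150 mm (y) by 13 mm (z), 65 g, all five alike; three to five are present, lying askew on the jig plate, clear of the fences. Origin: centre of its underside.
- stand: fixed steel stand of the nest: disc 92 mm across and 12 mm high with the same neck and square head as a cone on top; the third cone is nested on it. Origin: centre of its underside.
- cone1: top one of three alike hollow grey plastic cone weights, 0.3 to 0.55 kg, origin 74 mm above the bench at the start. Skirt 64 mm across at the foot, shoulder 57 mm across at 31 mm height, round neck 26 mm across and 9 mm high, then a flat square head 32 x 32 x 14 mm to grip (total 54 mm). Origin: centre of its underside; x and y axes square to the head's sides.
- cone2: middle cone, alike, origin 43 mm up. Each cone stands over the head of the one beneath, on its shoulder, with 2 mm side play. Tabs in its foot lie under that head's corners: while both heads point alike (at the start within 0.15 rad) it rises only 4 mm, then pulls the lower one; twisted 0.785 rad (an eighth turn, +-0.2, either way) against it, it lifts straight off.
- cone3: bottom cone, alike, origin 12 mm above the bench, held on the stand in the same way (twist-off); it stays there. The twist has no stop and no spring, only light friction.
- glue: white bottle 56 mm across, 170 mm tall, standing on the left nearer the robot than the jig; bystander, leave alone
There are look-alikes about, which are no part of the job. What is shaped like the board5 but purple or red is not meant.

How it is judged:
By the outcome, as a careful person would: the job done as asked, in the order asked, and still so for the second after the job is handed in, with the robot touching nothing.
Of board1, board2, board3, board4, board5 only 3 to 5 are there at a start; the rules pass over those that are not, and their reading is None.
At some moment in a run one of board1, board2, board3, board4, board5 may be knocked a few centimetres aside while the robot is not near it.
It also fails if it takes over 210 s, if anything falls off the work surface, if the arm or the gripper's body presses on something with over 40 N, if the wrist force passes 120 N, or if a joint passes its speed limit or range.

## Working session

There is one attempt and no reset: what is moved stays moved. The work goes in short steps, Python scripts to look and compute and a tool call to move; the robot and the scene stay as the last step left them, time stands still between calls to the robot, and variables do not carry over. Pictures are saved under pics/ and viewed, about 12 in all and at most 16, crops included, and the job is handed in when it is done.

Besides the shell and the picture viewer there is one more tool, called after "Emit:" as name(argument=value, ...), one argument or row to a line, values as JSON. carry_out: Moves the arm, as the interface text tells. Its arguments: {"type":"object","properties":{"deltas":{"type":"array"},"hand":{"type":"number"},"newtons":{"type":"number"}},"required":["deltas"]}

```bash
ls; mkdir -p pics
cat > h.py <<'E'
import numpy as np, cv2
from station import readout, read_camera, get_calibration, bot, models
def K(c):
    f=192/np.tan(np.radians(c['fov_y'])/2); return f
def proj(c,p):
    T=np.linalg.inv(np.array(c['world_from_camera'])); q=T[:3,:3]@np.array(p)+T[:3,3]
    return np.array([c['cx']+K(c)*q[0]/q[2], c['cy']+K(c)*q[1]/q[2]]) # col,row
def back(c,col,row,z):
    T=np.array(c['world_from_camera']); d=T[:3,:3]@np.array([(col-c['cx'])/K(c),(row-c['cy'])/K(c),1]); o=T[:3,3]
    return o+d*(z-o[2])/d[2]
def snap(cam,fn,scale=1.5):
    im=read_camera(cam); cv2.imwrite('pics/'+fn,cv2.resize(im[:,:,::-1],None,fx=scale,fy=scale)); return im
E
python3 - <<'E'
from h import *
np.set_printoptions(precision=3,suppress=True)
a=snap('top','top0.png'); 
for n in ['jig','board1','board5','cone1','stand','glue']:
    print(n,[(np.round(d['centre']),round(d['score'],2)) for d in models.spot_in(n,'top')])
b=snap('side','side0.png')
np.save('top0.npy',a)
for c in ['top','side','wrist']:
    k=get_calibration(c); print(c,k['fov_y'],k['cx'],k['cy'],np.array(k['world_from_camera']),k.keys())
print(readout.get_obs())
E
```

```text
pics
jig [(array([184., 177.]), 0.66)]
board1 [(array([214., 314.]), 0.93), (array([245., 183.]), 0.92), (array([219., 262.]), 0.68), (array([196., 177.]), 0.68)]
board5 [(array([214., 314.]), 0.93), (array([245., 183.]), 0.92), (array([219., 262.]), 0.68), (array([196., 177.]), 0.68)]
cone1 [(array([183., 374.]), 0.68), (array([191., 362.]), 0.51), (array([162., 300.]), 0.42), (array([190., 360.]), 0.36)]
stand [(array([195., 360.]), 0.62), (array([243., 127.]), 0.32)]
glue [(array([242., 128.]), 0.74)]
top 47.007719348437895 249.03374612650126 190.84904323849997 [[-0.041 -0.978  0.207  0.201]
 [-0.999  0.04  -0.008  0.012]
 [-0.001 -0.207 -0.978  1.586]
 [ 0.     0.     0.     1.   ]] dict_keys(['fov_y', 'cx', 'cy', 'world_from_camera'])
side 52.950673123191564 253.1440192166479 195.84506146871027 [[ 0.974 -0.122  0.191  0.3  ]
 [-0.227 -0.541  0.81  -1.068]
 [ 0.004 -0.832 -0.555  0.804]
 [ 0.     0.     0.     1.   ]] dict_keys(['fov_y', 'cx', 'cy', 'world_from_camera'])
wrist 65.4505709927366 255.32374573115465 192.1205732857345 [[ 0.32   0.903  0.286  0.144]
 [ 0.947 -0.305 -0.097  0.664]
 [-0.     0.302 -0.953  0.375]
 [ 0.     0.     0.     1.   ]] dict_keys(['fov_y', 'cx', 'cy', 'world_from_camera'])
{'t': 0.4, 'q': array([-1.353,  0.477,  0.022,  1.556, -0.011,  1.109, -0.083]), 'joint_vel': array([ 0.   , -0.002,  0.002, -0.001, -0.001,  0.   ,  0.001]), 'joint_torque': array([ -0.002, -59.563,   1.604, -28.112,   0.012,   0.004,  -0.   ]), 'eef_pos': array([0.216, 0.639, 0.248]), 'tool_rot': array([ 0.   ,  0.812,  0.583, -0.   ]), 'contact_force': array([ 0.845, -0.359, -0.498]), 'torque': array([ 0.005, -0.019, -0.048]), 'gripper_width': 0.9999931378737963}
```

View pics/top0.png

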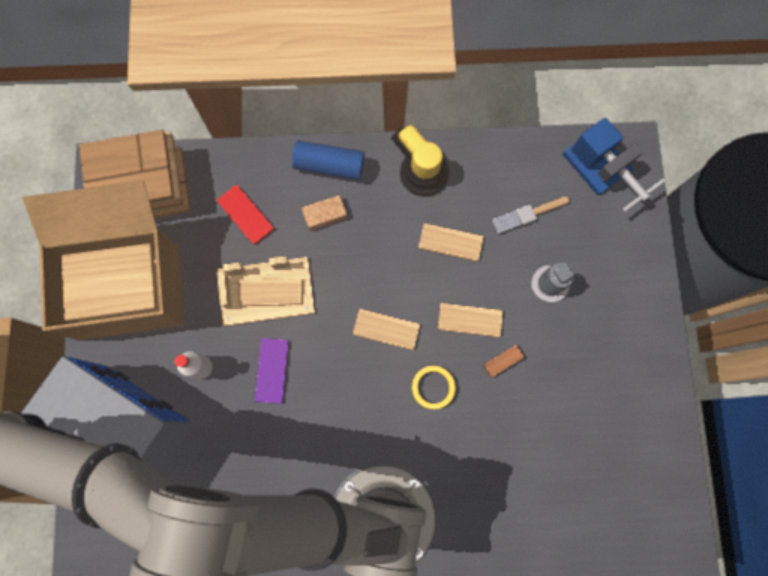

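View pics/side0.png

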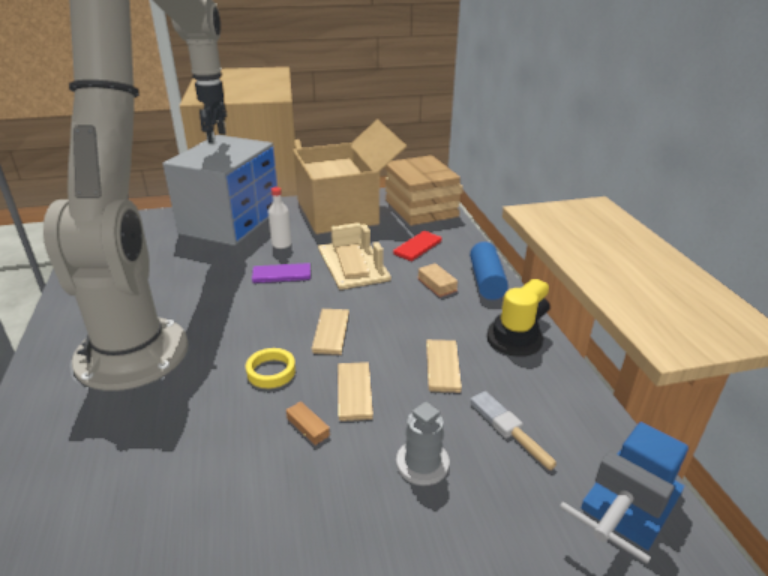

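The top view shows the jig at about (265,290) with one board in it. There are three loose boards, at (450,242), (387,329) and (471,320), and the nest is at (555,280). The purple and red boards are decoys. So four boards are present.

```bash
cat >> h.py <<'E'
def rects(im,cam='top',z=0.013):
    hsv=cv2.cvtColor(im,cv2.COLOR_RGB2HSV)
    m=cv2.inRange(hsv,(8,60,110),(28,200,255))
    n,l,s,c=cv2.connectedComponentsWithStats(m); k=get_calibration(cam)
    for i in range(1,n):
        if not 250<s[i,4]<4000: continue
        cs,_=cv2.findContours((l==i).astype(np.uint8),cv2.RETR_EXTERNAL,cv2.CHAIN_APPROX_NONE)
        w=np.array([back(k,p[0],p[1],z)[:2] for p in cs[0][:,0]])
        (cx,cy),(a,b),an=cv2.minAreaRect((w*1000).astype(np.float32))
        if a>b: an-=90
        print('px',c[i].round(),'world mm',round(cx,1),round(cy,1),'size',round(min(a,b)),round(max(a,b)),'short-axis ang',round(an,1))
E
python3 - <<'E'
from h import *
im=np.load('top0.npy'); rects(im)
k=get_calibration('top')
for n,r,c,z in [('jig',184,177,.012),('head1',183,374,.128),('head?',191,362,.1)]: print(n,back(k,c,r,z).round(3))
cv2.imwrite('pics/jz.png',cv2.resize(im[160:230,130:230,::-1],None,fx=8,fy=8,interpolation=cv2.INTER_CUBIC))
E
```

```text
px [280. 101.] world mm 885.6 -138.0 size 88 149 short-axis ang -71.9
px [215. 141.] world mm 730.6 116.5 size 58 103 short-axis ang 17.1
px [300. 161.] world mm 638.7 -194.1 size 68 153 short-axis ang -15.4
px [176. 193.] world mm 538.6 264.4 size 151 226 short-axis ang 5.6
px [313. 213.] world mm 443.1 -228.0 size 67 153 short-axis ang -9.2
px [493. 214.] world mm 415.3 -875.5 size 28 148 short-axis ang 11.5
px [257. 219.] world mm 429.1 -25.1 size 67 153 short-axis ang -17.1
px [494. 224.] world mm 377.3 -871.4 size 32 141 short-axis ang 8.8
px [335. 240.] world mm 341.6 -300.2 size 38 94 short-axis ang 28.5
px [495. 243.] world mm 309.7 -866.7 size 72 132 short-axis ang 4.2
px [289. 258.] world mm 288.4 -130.1 size 101 103 short-axis ang -2.3
jig [0.571 0.262 0.012]
head1 [ 0.52  -0.424  0.128]
head? [ 0.499 -0.388  0.1  ]
```

View pics/jz.png

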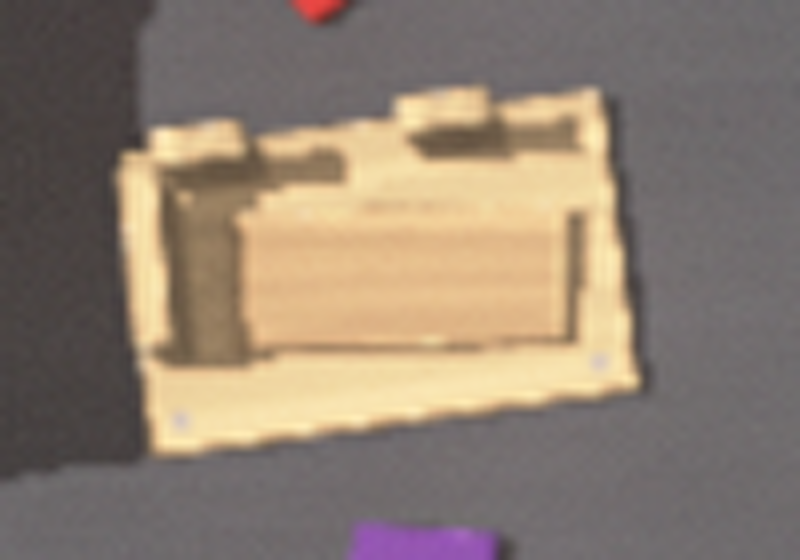

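The jig's corner is at the upper left, with board5 lying clear of both fences. I'll move above the jig for a close view.

```bash
cat >> h.py <<'E'
def pose():
    o=readout.get_obs(); w,x,y,z=o['tool_rot']
    yaw=np.arctan2(2*(x*y+w*z),1-2*(y*y+z*z)); return np.array(o['eef_pos']),yaw,o
def go(x,y,z,yawdeg):
    p,yaw,o=pose(); d=np.array([x,y,z])-p; c,s=np.cos(yaw),np.sin(yaw)
    t=(np.degrees(yaw)-yawdeg+90)%180-90
    print('delta cm',(np.array([d[0]*c+d[1]*s,d[0]*s-d[1]*c,-d[2]])*100).round(2),'turn',round(t,2),'| at',p.round(4),round(np.degrees(yaw),2),'t',round(o['t'],1),'q7',round(o['q'][6],2),'F',o['contact_force'].round(1),'w',round(o['gripper_width'],3))
E
python3 -c "
from h import *
go(.54,.255,.30,7)"
```

```text
delta cm [-26.05  43.    -5.18] turn 64.34 | at [0.216  0.6394 0.2482] 71.34 t 0.4 q7 -0.08 F [ 0.8 -0.4 -0.5] w 1.0
```

Emit:
carry_out(
  deltas=[
    [[0,0,-6],0],
    [[-4,6,-8],10],
    [[-8,12,-8],20],
    [[-12,18,-8],30],
    [[-15,24,-8],40],
    [[-18,30,-7],50],
    [[-22,36,-6],60],
    [[-26,43,-5.2],64.3],
    [[-26,43,-5.2],64.3],
    [[-26,43,-5.2],64.3],
  ],
)

```text
t: 1.65
eef_pos: [0.543, 0.2497, 0.3001]
tool_rot: [0.001, 0.998, 0.057, 0.0]
contact_force: [0.3, -0.6, 0.0]
gripper_width: 0.999
```

Run:
```python
from h import *
go(.54,.255,.30,7)
im=snap('wrist','w1.png'); np.save('w1.npy',im); k=get_calibration('wrist'); np.save('w1k.npy',k,allow_pickle=True)
print(np.array(k['world_from_camera']).round(3))
```

```text
delta cm [-0.24 -0.56  0.01] turn -0.48 | at [0.543  0.2497 0.3001] 6.52 t 1.6 q7 -0.29 F [ 0.3 -0.6  0. ] w 0.999
[[ 0.993  0.111  0.036  0.534]
 [ 0.117 -0.946 -0.301  0.329]
 [ 0.001  0.303 -0.953  0.427]
 [ 0.     0.     0.     1.   ]]
```

View pics/w1.png

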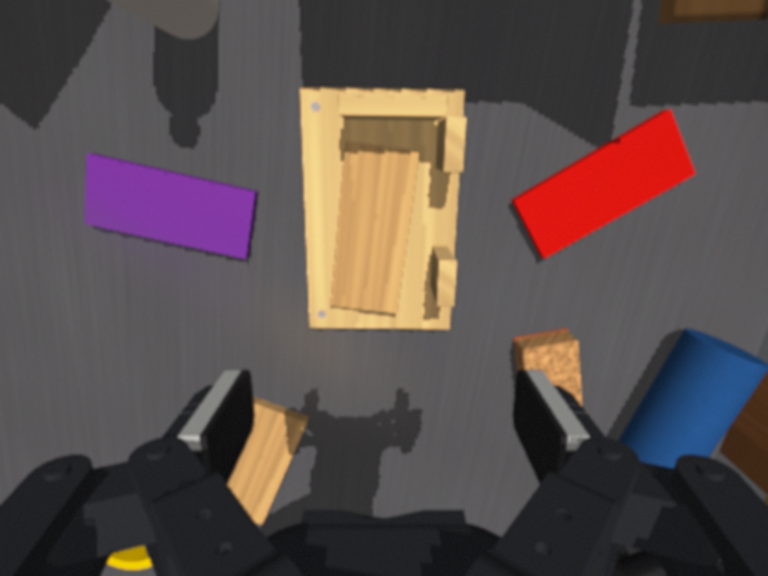

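```bash
cat >> h.py <<'E'
from scipy.optimize import least_squares
def fitrect(k,px,loc,z,x0,scale=1.5):
    """px list of (col,row) in scaled picture; loc matching local xy (m). returns x,y,yaw"""
    w=np.array([back(k,(c+.5)/scale-.5,(r+.5)/scale-.5,z)[:2] for c,r in px]); loc=np.array(loc)
    def f(v):
        c,s=np.cos(v[2]),np.sin(v[2]); return (loc@np.array([[c,s],[-s,c]])+v[:2]-w).ravel()
    r=least_squares(f,x0); print('fit mm/deg',(r.x[:2]*1000).round(1),np.degrees(r.x[2]).round(2),'resid mm',(r.fun*1000).round(1)); return r.x
B=[(-.032,.075),(.032,.075),(.032,-.075),(-.032,-.075)]
def J(j,x,y): # jig local m -> world
    c,s=np.cos(j[2]),np.sin(j[2]); return j[0]+c*x-s*y, j[1]+s*x+c*y
E
python3 - <<'E'
from h import *
k=np.load('w1k.npy',allow_pickle=True).item(); im=np.load('w1.npy')
j=fitrect(k,[(302,88),(465,90),(450,328),(310,328)],[(-.068,.11),(.072,.11),(.072,-.11),(-.068,-.11)],.012,[.54,.26,.1])
b=fitrect(k,[(346,150),(418,153),(396,315),(331,305)],B,.025,[.54,.26,.1])
print('squared',J(j,.018,.010)); np.save('jig.npy',j)
cv2.imwrite('pics/w1z.png',cv2.resize(im[50:230,190:320,::-1],None,fx=4.4,fy=3.3,interpolation=cv2.INTER_CUBIC) if 0 else cv2.resize(im[50:230,190:320,::-1],None,fx=3.3,fy=3.3,interpolation=cv2.INTER_CUBIC))
E
```

```text
fit mm/deg [538.1 265.4] 5.95 resid mm [-1.   0.2  0.3  0.1  0.5 -1.   0.2  0.7]
fit mm/deg [533.3 251.3] -0.1 resid mm [-1.4  4.4  1.  -0.4  0.8 -0.6 -0.4 -3.4]
squared (np.float64(0.554966423838357), np.float64(0.2771925691310268))
```

View pics/w1z.png

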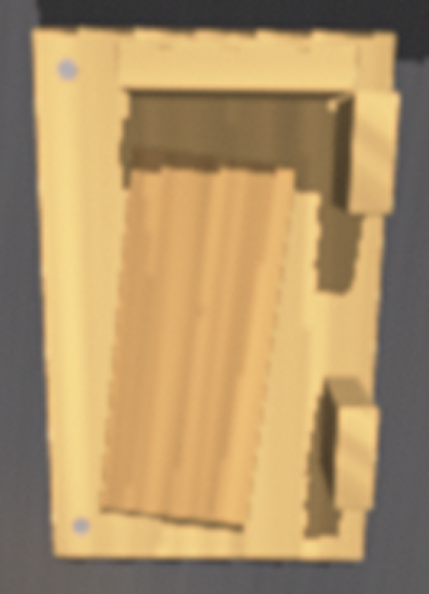

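Run:
```python
from h import *
k=np.load('w1k.npy',allow_pickle=True).item()
px=[(190+c/3.3,50+r/3.3) for c,r in [(133,148),(295,165),(243,527),(100,510)]]
b=fitrect(k,px,B,.025,[.54,.26,-.05],1)
px=[(190+c/3.3,50+r/3.3) for c,r in [(32,30),(397,34),(363,558),(56,556)]]
j=fitrect(k,px,[(-.068,.11),(.072,.11),(.072,-.11),(-.068,-.11)],.012,[.54,.26,.1],1); np.save('jig.npy',j)
print('squared',J(j,.018,.010))
go(b[0],b[1],.10,np.degrees(b[2]))
```

```text
fit mm/deg [533.2 252.9] -0.26 resid mm [-0.5  0.1  0.3 -1.3  0.8  0.7 -0.6  0.4]
fit mm/deg [538.1 264.8] 6.11 resid mm [ 0.5  0.3 -0.7  0.2  0.3 -0.4 -0.2 -0.1]
squared (np.float64(0.5549263638193158), np.float64(0.2766856476520162))
delta cm [-0.86 -0.2  20.01] turn 6.96 | at [0.542  0.2519 0.3001] 6.7 t 1.7 q7 -0.29 F [-0.8 -0.4  0.6] w 0.999
```

Emit:
carry_out(
  deltas=[
    [[-0.74,-1.2,6],7],
    [[-0.74,-1.2,12],7],
    [[-0.74,-1.2,18],7],
    [[-0.74,-1.2,22],7],
    [[-0.74,-1.2,22],7],
    [[-0.74,-1.2,22],7],
  ],
)

```text
t: 2.45
eef_pos: [0.534, 0.2641, 0.0817]
tool_rot: [-0.0, 1.0, -0.002, 0.001]
contact_force: [0.1, -0.1, 0.6]
gripper_width: 1.0
```

Run:
```python
from h import *
go(.5332,.2629,.027,-.26)
im=snap('wrist','w2.png')
```

```text
delta cm [-0.08  0.12  5.47] turn 0.02 | at [0.534  0.2641 0.0817] -0.24 t 2.5 q7 -0.32 F [ 0.1 -0.1  0.6] w 1.0
```

View pics/w2.png

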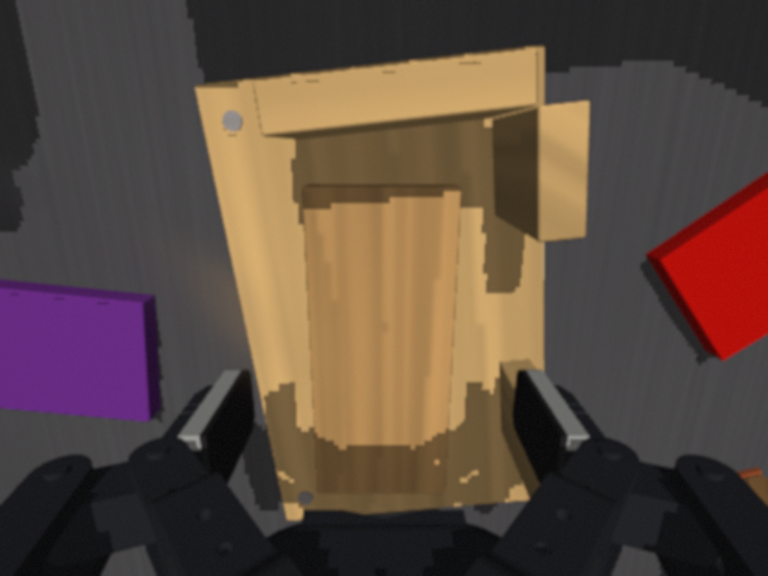

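Run:
```python
from h import *
k=get_calibration('wrist'); j=np.load('jig.npy'); p,yaw,o=pose()
for l in [(.05,-.025),(.065,-.025),(.05,.045),(.05,.085)]: print(l,J(j,*l),(proj(k,[*J(j,*l),.07])*1.5).round())
for dy in(-.011,.011): print('tip',(proj(k,[p[0]+.0425,p[1]+dy,p[2]-.004])*1.5).round(),(proj(k,[p[0]+.057,p[1]+dy,p[2]-.004])*1.5).round())
```

```text
(0.05, -0.025) (np.float64(0.5904714495343097), np.float64(0.24529222666108652)) [536. 425.]
(0.065, -0.025) (np.float64(0.6053861614789229), np.float64(0.24688952676100895)) [578. 421.]
(0.05, 0.045) (np.float64(0.5830173824013384), np.float64(0.31489421573594817)) [534. 234.]
(0.05, 0.085) (np.float64(0.578757915468212), np.float64(0.3546667809215834)) [532.  98.]
tip [506. 420.] [549. 420.]
tip [512. 361.] [556. 361.]
```

Emit:
carry_out(
  deltas=[
    [[-0.1,0.1,3],0],
    [[-0.1,0.1,5.4],0],
    [[-0.1,0.1,5.4],0],
  ],
)

```text
t: 2.88
eef_pos: [0.5336, 0.2635, 0.0288]
tool_rot: [-0.001, 1.0, -0.002, 0.002]
contact_force: [-0.7, 0.3, -0.4]
gripper_width: 0.998
```

Emit:
carry_out(
  deltas=[
    [[0,0,0],0],
    [[0,0,0],0],
    [[0,0,0],0],
    [[0,0,0],0],
    [[0,0,0],0],
  ],
  hand=0.3,
  newtons=30,
)

```text
t: 3.5
eef_pos: [0.5348, 0.2643, 0.0311]
tool_rot: [-0.002, 1.0, -0.002, 0.003]
contact_force: [-1.5, -0.5, 4.9]
gripper_width: 0.738
```

Run:
```python
from h import *
j=np.load('jig.npy'); x,y=J(j,.015,.019)
go(x,y,.032,6.1)
snap('wrist','w3.png')
```

```text
delta cm [ 1.6  -2.11 -0.09] turn -6.35 | at [0.5348 0.2643 0.0311] -0.25 t 3.5 q7 -0.29 F [-1.5 -0.5  4.9] w 0.738
```

Emit:
carry_out(
  deltas=[
    [[0,0,-0.6],0],
    [[0.8,-1.1,-0.7],-3],
    [[1.6,-2.1,-0.7],-6.35],
    [[1.6,-2.1,-0.7],-6.35],
    [[1.6,-2.1,-0.1],-6.35],
    [[1.6,-2.1,0],-6.35],
  ],
)

```text
t: 4.3
eef_pos: [0.5509, 0.2853, 0.0311]
tool_rot: [-0.002, 0.999, 0.053, 0.003]
contact_force: [-2.5, -0.4, 8.4]
gripper_width: 0.734
```

Run:
```python
from h import *
j=np.load('jig.npy'); x,y=J(j,.018,.020)
go(x,y,.032,6.1)
snap('wrist','w3.png')
```

```text
delta cm [ 0.31 -0.1  -0.09] turn -0.01 | at [0.5509 0.2853 0.0311] 6.09 t 4.3 q7 -0.23 F [-2.5 -0.4  8.4] w 0.734
```

View pics/w3.png

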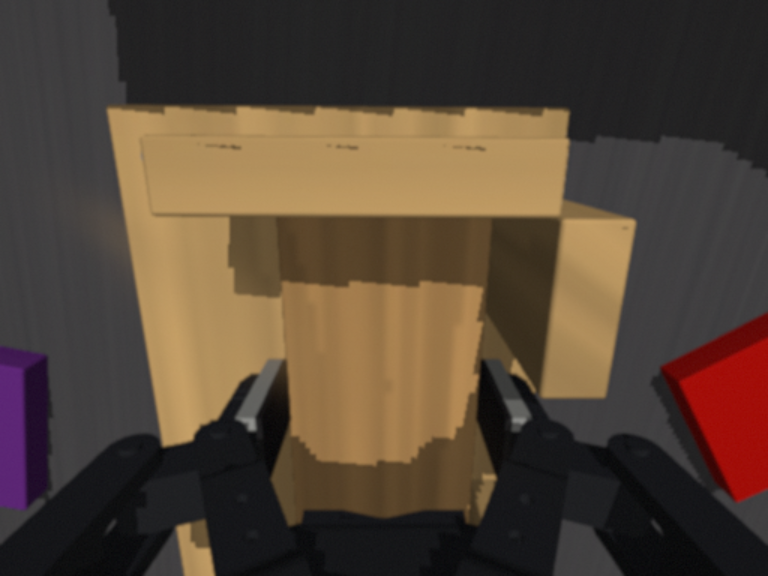

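Emit:
carry_out(
  deltas=[
    [[0,-0.3,0],0],
    [[0,-0.6,0],0],
    [[0,-0.7,0],0],
  ],
)

```text
t: 4.72
eef_pos: [0.5508, 0.2874, 0.0312]
tool_rot: [0.001, 0.999, 0.052, 0.003]
contact_force: [-0.1, -11.7, 6.1]
gripper_width: 0.736
```

Emit:
carry_out(
  deltas=[
    [[0.3,0,0],0],
    [[0.6,0,0],0],
    [[0.7,0,0],0],
  ],
)

```text
t: 5.1
eef_pos: [0.5532, 0.2871, 0.0312]
tool_rot: [0.002, 0.999, 0.052, -0.002]
contact_force: [-18.1, -6.0, 21.0]
gripper_width: 0.734
```

```bash
cat >> h.py <<'E'
def jl():
    j=np.load('jig.npy'); p,yaw,o=pose(); d=p[:2]-j[:2]; c,s=np.cos(j[2]),np.sin(j[2])
    F=o['contact_force']
    print('TCP in jig mm',round(1000*(c*d[0]+s*d[1]),1),round(1000*(-s*d[0]+c*d[1]),1),round(p[2]*1000,1),'F jig',round(c*F[0]+s*F[1],1),round(-s*F[0]+c*F[1],1),round(F[2],1),'yaw rel',round(np.degrees(yaw-j[2]),2),'w',round(o['gripper_width']*85,1),'t',round(o['t'],1))
E
python3 -c "
from h import *
jl()"
```

```text
TCP in jig mm 17.3 20.5 31.2 F jig -18.6 -4.0 21.0 yaw rel -0.11 w 62.4 t 5.1
```

Emit:
carry_out(
  deltas=[
    [[0.2,-0.4,0],0],
    [[0.4,-0.6,0],0],
    [[0.3,-0.4,0],0],
  ],
)

```text
t: 5.48
eef_pos: [0.553, 0.2876, 0.0311]
tool_rot: [0.005, 0.999, 0.052, -0.006]
contact_force: [-7.0, -7.3, 11.6]
gripper_width: 0.739
```

Emit:
carry_out(
  deltas=[
    [[0,0,0],0],
    [[0,0,0],0],
    [[0,0,0],0],
    [[0,0,-2],0],
    [[0,0,-8],0],
    [[0,0,-14],0],
  ],
  hand=1,
)

```text
t: 6.22
eef_pos: [0.5546, 0.2891, 0.1738]
tool_rot: [0.005, 0.999, 0.052, -0.006]
contact_force: [1.2, 0.9, -0.7]
gripper_width: 0.999
```

Run:
```python
from h import *
jl()
im=snap('wrist','w4.png'); 
im=read_camera('top'); np.save('top1.npy',im); rects(im)
```

```text
TCP in jig mm 19.0 22.4 173.8 F jig 1.3 0.8 -0.7 yaw rel -0.17 w 84.9 t 6.2
px [280. 101.] world mm 885.7 -138.1 size 88 149 short-axis ang -71.3
px [216. 141.] world mm 730.6 116.5 size 58 103 short-axis ang 17.1
px [300. 161.] world mm 638.7 -194.1 size 68 153 short-axis ang -15.3
px [188. 191.] world mm 541.8 229.1 size 151 154 short-axis ang 6.6
px [313. 213.] world mm 443.1 -228.0 size 67 153 short-axis ang -9.2
px [493. 213.] world mm 414.1 -876.4 size 28 147 short-axis ang 12.7
px [257. 219.] world mm 428.8 -24.7 size 67 151 short-axis ang -17.4
px [494. 224.] world mm 376.1 -872.2 size 32 140 short-axis ang 10.0
px [336. 240.] world mm 342.4 -301.5 size 38 91 short-axis ang 28.5
px [495. 243.] world mm 309.5 -866.7 size 71 133 short-axis ang 5.1
px [288. 258.] world mm 286.7 -128.4 size 98 99 short-axis ang -2.3
```

View pics/w4.png

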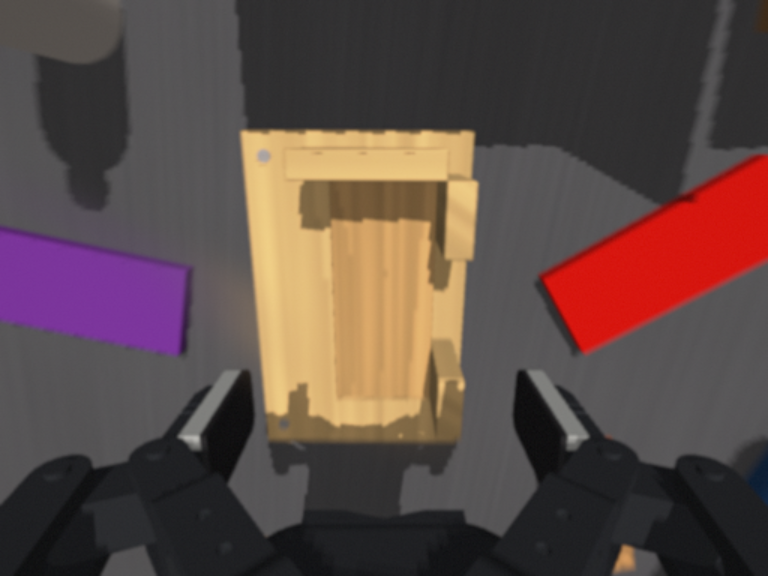

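```bash
python3 -c "
from h import *
go(.429,-.025,.10,-17.4); go(.429,-.025,.02,-17.4)"
```

```text
delta cm [-16.19  30.08   7.97] turn 23.31 | at [0.559  0.2909 0.1797] 5.91 t 6.3 q7 -0.3 F [ 0.9  0.3 -0.3] w 1.0
delta cm [-16.19  30.08  15.97] turn 23.31 | at [0.559  0.2909 0.1797] 5.91 t 6.3 q7 -0.3 F [ 0.9  0.3 -0.3] w 1.0
```

Emit:
carry_out(
  deltas=[
    [[-3,5,0],6],
    [[-6,10,0],12],
    [[-9,16,0],18],
    [[-12,22,2],23.3],
    [[-15,28,5],23.3],
    [[-16.2,30.1,8],23.3],
    [[-16.2,30.1,8],23.3],
    [[-16.2,30.1,8],23.3],
  ],
)

```text
t: 7.32
eef_pos: [0.4298, -0.0251, 0.1012]
tool_rot: [0.001, 0.988, -0.151, 0.001]
contact_force: [0.3, 0.6, 0.6]
gripper_width: 1.002
```

Run:
```python
from h import *
go(.429,-.025,.020,-17.4)
snap('wrist','w5.png')
```

```text
delta cm [-0.08  0.02  8.12] turn -0.01 | at [ 0.4298 -0.0251  0.1012] -17.41 t 7.3 q7 -0.1 F [0.3 0.6 0.6] w 1.002
```

View pics/w5.png

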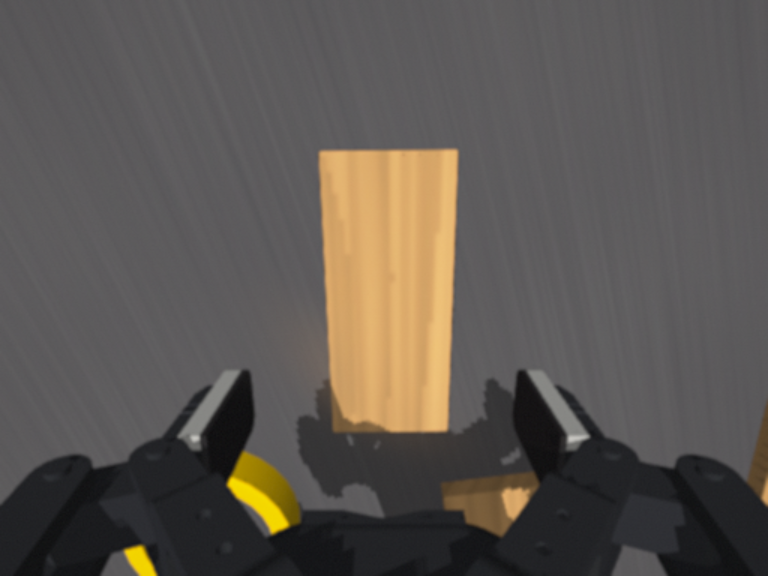

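Run:
```python
from h import *
k=get_calibration('wrist')
b=fitrect(k,[(320,151),(458,149),(448,432),(333,432)],B,.013,[.43,-.025,-.3])
go(b[0],b[1],.020,np.degrees(b[2]))
```

```text
fit mm/deg [434.7 -25.3] -16.81 resid mm [-0.4 -0.3  0.1 -0.8 -0.   1.   0.2  0.1]
delta cm [ 0.44 -0.05  8.14] turn -0.51 | at [ 0.4303 -0.0245  0.1014] -17.32 t 7.4 q7 -0.1 F [0.2 0.1 0.1] w 0.995
```

Emit:
carry_out(
  deltas=[
    [[0.3,0,5],-0.5],
    [[0.4,0,7.5],-0.5],
    [[0.4,0,8.1],-0.5],
    [[0.4,0,8.1],-0.5],
  ],
)

```text
t: 7.88
eef_pos: [0.4352, -0.0251, 0.021]
tool_rot: [0.0, 0.989, -0.146, 0.002]
contact_force: [-0.2, 0.1, 0.5]
gripper_width: 0.993
```

Emit:
carry_out(
  deltas=[
    [[0,0,0],0],
    [[0,0,0],0],
    [[0,0,0],0],
    [[0,0,0],0],
    [[0,0,-4],0],
    [[0,0,-9],0],
  ],
  hand=0.3,
)

```text
t: 8.62
eef_pos: [0.4344, -0.025, 0.1122]
tool_rot: [0.001, 0.989, -0.146, 0.001]
contact_force: [1.4, 0.5, -0.7]
gripper_width: 0.724
```

Run:
```python
from h import *
j=np.load('jig.npy'); x,y=J(j,.014,.005)
go(x,y,.11,6); go(x,y,.048,6)
```

```text
delta cm [  2.67 -31.75   0.22] turn -22.76 | at [ 0.4344 -0.025   0.1122] -16.76 t 8.6 q7 -0.09 F [ 1.4  0.5 -0.7] w 0.724
delta cm [  2.67 -31.75   6.42] turn -22.76 | at [ 0.4344 -0.025   0.1122] -16.76 t 8.6 q7 -0.09 F [ 1.4  0.5 -0.7] w 0.724
```

Emit:
carry_out(
  deltas=[
    [[0,-6,0],0],
    [[0.5,-12,0],-6],
    [[1,-18,0],-12],
    [[1.5,-24,0],-18],
    [[2,-29,0],-22.8],
    [[2.7,-31.8,0],-22.8],
    [[2.7,-31.8,2],-22.8],
    [[2.7,-31.8,4],-22.8],
    [[2.7,-31.8,6.2],-22.8],
    [[2.7,-31.8,6.4],-22.8],
  ],
)

```text
t: 9.88
eef_pos: [0.5505, 0.2695, 0.046]
tool_rot: [0.002, 0.999, 0.052, -0.001]
contact_force: [-0.0, -0.9, -0.8]
gripper_width: 0.728
```

Run:
```python
from h import *
jl(); snap('wrist','w6.png')
```

```text
TCP in jig mm 12.9 3.3 46.0 F jig -0.1 -0.9 -0.8 yaw rel -0.16 w 61.9 t 9.9
```

View pics/w6.png

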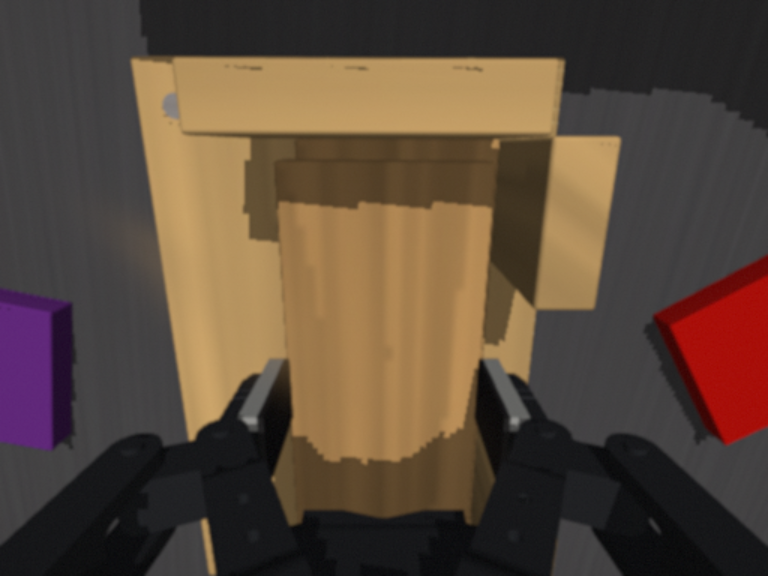

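Emit:
carry_out(
  deltas=[
    [[0,-0.4,0.1],0],
    [[0,-0.8,0.1],0],
    [[0,-1.2,0.1],0],
    [[0.4,-1.2,0.1],0],
    [[0.7,-1.1,0.1],0],
    [[0.9,-1.1,0.1],0],
    [[0.9,-1.1,0.1],0],
  ],
)

```text
t: 10.8
eef_pos: [0.5538, 0.2763, 0.0454]
tool_rot: [0.006, 0.999, 0.052, -0.006]
contact_force: [-15.5, -12.8, 15.9]
gripper_width: 0.72
```

Run:
```python
from h import *
jl()
```

```text
TCP in jig mm 16.8 9.7 45.4 F jig -16.8 -11.1 15.9 yaw rel -0.2 w 61.2 t 10.8
```

Emit:
carry_out(
  deltas=[
    [[0,0,0],0],
    [[0,0,0],0],
    [[0,0,0],0],
    [[0,0,-2],0],
    [[0,0,-7],0],
  ],
  hand=1,
)

```text
t: 11.42
eef_pos: [0.5535, 0.2768, 0.1153]
tool_rot: [0.007, 0.999, 0.052, -0.008]
contact_force: [0.3, 0.2, 0.3]
gripper_width: 0.998
```

Run:
```python
from h import *
jl(); go(.446,-.228,.10,-9.2)
im=read_camera('top'); rects(im)
```

```text
TCP in jig mm 16.6 10.3 115.3 F jig 0.3 0.2 0.3 yaw rel -0.18 w 84.8 t 11.4
delta cm [-15.91  49.1    1.53] turn 15.13 | at [0.5535 0.2768 0.1153] 5.93 t 11.4 q7 -0.23 F [0.3 0.2 0.3] w 0.998
px [280. 101.] world mm 885.6 -138.0 size 88 149 short-axis ang -71.9
px [215. 141.] world mm 730.6 116.5 size 58 103 short-axis ang 17.1
px [291. 150.] world mm 682.2 -164.1 size 68 153 short-axis ang -15.4
px [189. 192.] world mm 542.9 220.0 size 135 151 short-axis ang -84.2
px [313. 213.] world mm 443.1 -228.2 size 67 153 short-axis ang -9.2
px [493. 214.] world mm 415.3 -875.5 size 28 148 short-axis ang 11.5
px [494. 224.] world mm 376.5 -871.5 size 32 141 short-axis ang 9.6
px [335. 240.] world mm 341.5 -300.1 size 38 95 short-axis ang 28.7
px [495. 243.] world mm 309.8 -866.7 size 72 132 short-axis ang 4.6
px [288. 259.] world mm 286.7 -128.4 size 98 99 short-axis ang -2.3
```

Emit:
carry_out(
  deltas=[
    [[-1.5,5,0],2],
    [[-3.5,11,0],6],
    [[-5.5,17,0],10],
    [[-7.5,23,0],15],
    [[-9,29,0],15],
    [[-11,35,0],15.1],
    [[-13,41,0],15.1],
    [[-15,46.5,0.8],15.1],
    [[-15.9,49.1,1.5],15.1],
    [[-15.9,49.1,1.5],15.1],
  ],
)

```text
t: 12.72
eef_pos: [0.4497, -0.229, 0.1135]
tool_rot: [0.004, 0.997, -0.083, -0.001]
contact_force: [-0.2, -0.3, 0.9]
gripper_width: 0.999
```

```bash
cat >> h.py <<'E'
def wboard(cam='wrist',z=.013,near=None):
    "find board rect nearest below TCP in wrist picture"
    im=read_camera(cam); k=get_calibration(cam)
    hsv=cv2.cvtColor(im,cv2.COLOR_RGB2HSV); m=cv2.inRange(hsv,(8,60,60),(28,220,255))
    n,l,s,c=cv2.connectedComponentsWithStats(m); p=pose()[0]; out=[]
    for i in range(1,n):
        if s[i,4]<1500: continue
        cs,_=cv2.findContours((l==i).astype(np.uint8),cv2.RETR_EXTERNAL,cv2.CHAIN_APPROX_NONE)
        w=np.array([back(k,q[0],q[1],z)[:2] for q in cs[0][:,0]])
        (cx,cy),(a,b),an=cv2.minAreaRect((w*1000).astype(np.float32))
        if a>b: an-=90
        out.append((cx,cy,min(a,b),max(a,b),an)); print('wrist board',np.round(out[-1],1),'px',c[i].round())
    return out
E
python3 - <<'E'
from h import *
go(.446,-.228,.020,-9.2)
for b in wboard(): go(b[0]/1000,b[1]/1000,.020,b[4])
E
```

```text
delta cm [-0.38 -0.04  9.35] turn -0.31 | at [ 0.4497 -0.229   0.1135] -9.51 t 12.7 q7 0.48 F [-0.2 -0.3  0.9] w 0.999
wrist board [ 447.6 -226.4   67.9  152.2   -9. ] px [252. 186.]
wrist board [ 364.8 -322.4   40.1   69.9  -31.3] px [177. 309.]
delta cm [-0.29 -0.03  9.34] turn -0.31 | at [ 0.4504 -0.2271  0.1134] -9.35 t 12.8 q7 0.48 F [ 0.3  0.2 -0. ] w 1.001
delta cm [-6.9  10.79  9.34] turn 21.96 | at [ 0.4504 -0.2271  0.1134] -9.35 t 12.8 q7 0.48 F [ 0.3  0.2 -0. ] w 1.001
```

Emit:
carry_out(
  deltas=[
    [[-0.3,0,5],-0.3],
    [[-0.3,0,8.5],-0.3],
    [[-0.3,0,9.3],-0.3],
    [[-0.3,0,9.3],-0.3],
  ],
)

```text
t: 13.28
eef_pos: [0.448, -0.2267, 0.021]
tool_rot: [0.004, 0.997, -0.078, -0.001]
contact_force: [-0.4, -0.2, 0.4]
gripper_width: 1.002
```

Emit:
carry_out(
  deltas=[
    [[0,0,0],0],
    [[0,0,0],0],
    [[0,0,0],0],
    [[0,0,0],0],
    [[0,0,-4],0],
    [[0,0,-9],0],
    [[0,0,-10],0],
  ],
  hand=0.3,
)

```text
t: 14.15
eef_pos: [0.4503, -0.2267, 0.1246]
tool_rot: [0.004, 0.997, -0.078, 0.002]
contact_force: [0.7, -0.5, -0.9]
gripper_width: 0.723
```

Run:
```python
from h import *
j=np.load('jig.npy'); x,y=J(j,.014,.005)
go(x,y,.12,6.1)
```

```text
delta cm [  2.22 -50.77   0.46] turn -15.07 | at [ 0.4503 -0.2267  0.1246] -8.97 t 14.2 q7 0.48 F [ 0.7 -0.5 -0.9] w 0.723
```

Emit:
carry_out(
  deltas=[
    [[0,-5,0],0],
    [[0,-11,0],0],
    [[0,-17,0],-3],
    [[0.5,-23,0],-6],
    [[0.8,-29,0],-9],
    [[1.2,-35,0],-12],
    [[1.6,-41,0],-15],
    [[2,-47,0],-15],
    [[2.2,-50.8,0],-15],
    [[2.2,-50.8,0],-15],
  ],
)

```text
t: 15.4
eef_pos: [0.5506, 0.2763, 0.1202]
tool_rot: [0.003, 0.998, 0.056, 0.002]
contact_force: [-0.6, -0.4, -1.0]
gripper_width: 0.72
```

Run:
```python
from h import *
j=np.load('jig.npy'); x,y=J(j,.013,.005)
jl(); go(x,y,.059,6.1)
```

```text
TCP in jig mm 13.7 10.0 120.2 F jig -0.7 -0.3 -1.0 yaw rel 0.26 w 61.2 t 15.4
delta cm [-0.07  0.5   6.12] turn 0.28 | at [0.5506 0.2763 0.1202] 6.38 t 15.4 q7 -0.22 F [-0.6 -0.4 -1. ] w 0.72
```

Emit:
carry_out(
  deltas=[
    [[0,0.6,0],0.3],
    [[0,0.6,2],0.3],
    [[0,0.6,4.5],0.3],
    [[0,0.6,6.1],0.3],
    [[0,0.6,6.1],0.3],
  ],
)

```text
t: 16.02
eef_pos: [0.5512, 0.2686, 0.0582]
tool_rot: [0.004, 0.999, 0.052, 0.001]
contact_force: [-0.4, 0.2, -0.2]
gripper_width: 0.727
```

Emit:
carry_out(
  deltas=[
    [[0,-0.5,0],0],
    [[0,-1,0],0],
    [[0,-1.2,0],0],
    [[0.4,-1.2,0],0],
    [[0.8,-1.2,0],0],
    [[1,-1.2,0],0],
    [[1,-1.2,0],0],
  ],
)

```text
t: 16.9
eef_pos: [0.5542, 0.2776, 0.0577]
tool_rot: [0.007, 0.999, 0.052, -0.005]
contact_force: [-18.4, -11.9, 19.5]
gripper_width: 0.718
```

Run:
```python
from h import *
jl()
```

```text
TCP in jig mm 17.4 11.0 57.7 F jig -19.6 -9.9 19.5 yaw rel -0.13 w 61.0 t 16.9
```

Emit:
carry_out(
  deltas=[
    [[0,0,0],0],
    [[0,0,0],0],
    [[0,0,0],0],
    [[0,0,-2],0],
    [[0,0,-7],0],
    [[0,0,-9],0],
  ],
  hand=1,
)

```text
t: 17.65
eef_pos: [0.5571, 0.2796, 0.1518]
tool_rot: [0.005, 0.999, 0.052, -0.003]
contact_force: [0.2, 0.8, -0.9]
gripper_width: 1.0
```

Run:
```python
from h import *
jl(); im=read_camera('top'); rects(im); go(.685,-.164,.12,-15.3)
snap('wrist','w7.png')
```

```text
TCP in jig mm 20.5 12.7 151.8 F jig 0.3 0.7 -0.9 yaw rel -0.14 w 85.0 t 17.6
px [280. 101.] world mm 885.7 -138.1 size 88 149 short-axis ang -71.3
px [215. 141.] world mm 730.6 116.5 size 58 103 short-axis ang 17.1
px [291. 150.] world mm 682.2 -164.1 size 68 153 short-axis ang -15.4
px [188. 192.] world mm 542.4 224.5 size 144 151 short-axis ang -84.1
px [493. 213.] world mm 415.4 -876.1 size 28 146 short-axis ang 11.5
px [494. 224.] world mm 377.3 -871.4 size 33 141 short-axis ang 9.1
px [335. 240.] world mm 341.6 -300.2 size 38 94 short-axis ang 28.5
px [495. 243.] world mm 309.8 -866.7 size 71 132 short-axis ang 4.6
px [288. 258.] world mm 286.6 -129.9 size 98 102 short-axis ang -2.3
delta cm [ 8.04 45.48  3.33] turn 21.26 | at [0.5578 0.28   0.1533] 5.96 t 17.7 q7 -0.24 F [ 0.9 -0.7  1.9] w 1.001
```

View pics/w7.png

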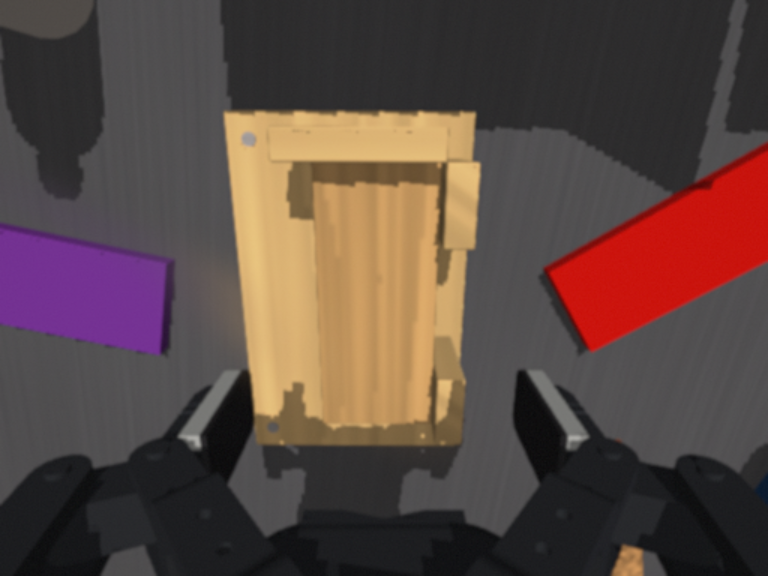

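Emit:
carry_out(
  deltas=[
    [[1,5,0],5],
    [[2,11,0],10],
    [[3,17,0],15],
    [[4,23,0],21],
    [[5,29,0],21.3],
    [[6,35,0],21.3],
    [[7,40.5,1],21.3],
    [[8,45.5,3],21.3],
    [[8,45.5,3.3],21.3],
    [[8,45.5,3.3],21.3],
  ],
)

```text
t: 19.0
eef_pos: [0.683, -0.1641, 0.1206]
tool_rot: [0.005, 0.991, -0.133, -0.003]
contact_force: [1.1, 0.4, 0.4]
gripper_width: 0.999
```

Run:
```python
from h import *
for b in wboard(): go(b[0]/1000,b[1]/1000,.020,b[4])
```

```text
wrist board [ 687.7 -163.3   66.7  152.   -15.1] px [260. 182.]
delta cm [ 0.4  -0.09 10.13] turn -0.11 | at [ 0.6835 -0.1631  0.1213] -15.24 t 19.1 q7 0.18 F [-0.   0.3  0.4] w 0.996
```

Emit:
carry_out(
  deltas=[
    [[0.4,0,5],0],
    [[0.4,0,9],0],
    [[0.4,0,10.1],0],
    [[0.4,0,10.1],0],
  ],
)

```text
t: 19.55
eef_pos: [0.687, -0.1641, 0.0206]
tool_rot: [0.005, 0.991, -0.132, -0.003]
contact_force: [0.1, -0.1, 0.1]
gripper_width: 0.996
```

Emit:
carry_out(
  deltas=[
    [[0,0,0],0],
    [[0,0,0],0],
    [[0,0,0],0],
    [[0,0,0],0],
    [[0,0,-4],0],
    [[0,0,-9],0],
    [[0,0,-12],0],
  ],
  hand=0.3,
)

```text
t: 20.42
eef_pos: [0.6892, -0.1636, 0.145]
tool_rot: [0.005, 0.991, -0.132, -0.0]
contact_force: [-0.2, 0.2, 0.2]
gripper_width: 0.723
```

Run:
```python
from h import *
j=np.load('jig.npy'); x,y=J(j,.013,.003)
go(x,y,.135,6.1)
```

```text
delta cm [-24.7  -38.14   1.  ] turn -21.27 | at [ 0.6892 -0.1636  0.145 ] -15.17 t 20.4 q7 0.17 F [-0.2  0.2  0.2] w 0.723
```

Emit:
carry_out(
  deltas=[
    [[-3,-4.5,0],-3],
    [[-6.5,-10,0],-7],
    [[-10,-15,0],-11],
    [[-13,-20,0],-15],
    [[-16.5,-25.5,0],-19],
    [[-20,-31,0],-21.3],
    [[-23,-36,0],-21.3],
    [[-24.7,-38.1,0],-21.3],
    [[-24.7,-38.1,0],-21.3],
    [[-24.7,-38.1,0],-21.3],
  ],
)

```text
t: 21.68
eef_pos: [0.5515, 0.2674, 0.1419]
tool_rot: [0.005, 0.999, 0.053, -0.0]
contact_force: [0.4, -0.2, -0.9]
gripper_width: 0.718
```

Run:
```python
from h import *
j=np.load('jig.npy'); x,y=J(j,.013,.004)
jl(); go(x,y,.072,6.1)
```

```text
TCP in jig mm 13.6 1.1 141.9 F jig 0.4 -0.3 -0.9 yaw rel -0.07 w 61.1 t 21.7
delta cm [-0.06 -0.29  6.99] turn -0.06 | at [0.5515 0.2674 0.1419] 6.04 t 21.7 q7 -0.22 F [ 0.4 -0.2 -0.9] w 0.718
```

Emit:
carry_out(
  deltas=[
    [[-0.1,-0.3,3],0],
    [[-0.1,-0.3,6],0],
    [[-0.1,-0.3,7],0],
    [[-0.1,-0.3,7],0],
  ],
)

```text
t: 22.18
eef_pos: [0.5512, 0.2677, 0.0727]
tool_rot: [0.005, 0.999, 0.051, -0.0]
contact_force: [0.0, -1.2, 0.7]
gripper_width: 0.721
```

Emit:
carry_out(
  deltas=[
    [[0,-0.5,0],0],
    [[0,-1,0],0],
    [[0,-1.2,0],0],
    [[0.4,-1.2,0],0],
    [[0.8,-1.2,0],0],
    [[1,-1.2,0],0],
    [[1,-1.2,0],0],
  ],
)

```text
t: 23.05
eef_pos: [0.5544, 0.2765, 0.0723]
tool_rot: [0.008, 0.999, 0.051, -0.007]
contact_force: [-20.2, -11.1, 19.9]
gripper_width: 0.717
```

Run:
```python
from h import *
jl()
```

```text
TCP in jig mm 17.4 9.9 72.3 F jig -21.2 -8.9 19.9 yaw rel -0.3 w 60.9 t 23.1
```

Emit:
carry_out(
  deltas=[
    [[-0.2,0,0],0],
    [[-0.2,0,0],0],
    [[-0.2,0,0],0],
    [[-0.2,0,-2],0],
    [[-0.2,0,-7],0],
    [[-0.2,0,-12],0],
    [[-0.2,0,-12],0],
  ],
  hand=1,
)

```text
t: 23.92
eef_pos: [0.5571, 0.2795, 0.1982]
tool_rot: [0.005, 0.999, 0.05, -0.002]
contact_force: [-0.1, 0.3, -0.9]
gripper_width: 0.995
```

Run:
```python
from h import *
jl(); im=snap('wrist','w8.png',1); k=get_calibration('wrist')
cv2.imwrite('pics/w8z.png',cv2.resize(im[60:310,140:330,::-1],None,fx=3,fy=2.4*1.0 if 0 else 2.3,interpolation=cv2.INTER_CUBIC) if 0 else cv2.resize(im[60:310,140:330,::-1],None,fx=2.4,fy=2.4,interpolation=cv2.INTER_CUBIC))
j=np.load('jig.npy')
for l,z in [((-.014,-.065),.064),((.05,-.065),.064),((-.014,.085),.064),((.05,.045),.070),((.05,.085),.07),((-.03,.085),.07),((-.068,.11),.012),((.072,-.11),.012),((-.068,-.11),.012)]:
    q=proj(k,[*J(j,*l),z]); print(l,z,((q-[140,60])*2.4).round())
```

```text
TCP in jig mm 20.5 12.5 198.2 F jig -0.1 0.3 -0.9 yaw rel -0.33 w 84.6 t 23.9
(-0.014, -0.065) 0.064 [198. 482.]
(0.05, -0.065) 0.064 [355. 482.]
(-0.014, 0.085) 0.064 [181. 100.]
(0.05, 0.045) 0.07 [365. 217.]
(0.05, 0.085) 0.07 [369.  99.]
(-0.03, 0.085) 0.07 [131. 100.]
(-0.068, 0.11) 0.012 [62. 32.]
(0.072, -0.11) 0.012 [386. 506.]
(-0.068, -0.11) 0.012 [106. 506.]
```

View pics/w8z.png

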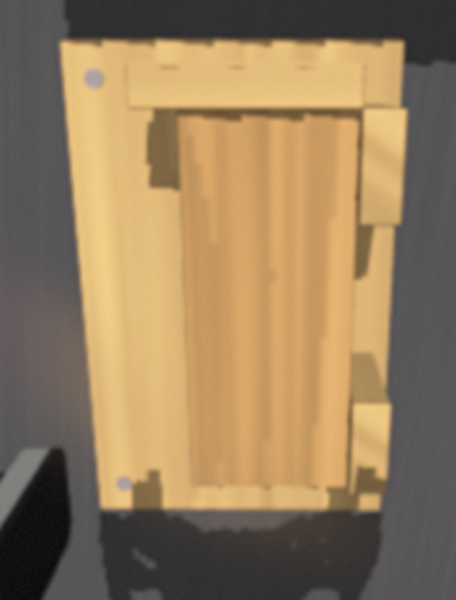

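Emit:
carry_out(
  deltas=[
    [[0.3,-1.3,6],0.3],
    [[0.3,-1.3,11],0.3],
    [[0.3,-1.3,14.2],0.3],
    [[0.3,-1.3,14.2],0.3],
    [[0.6,-1.3,14.2],0.3],
    [[0.9,-1.3,14.2],0.3],
    [[1.2,-1.3,14.2],0.3],
    [[1.4,-1.3,14.2],0.3],
  ],
)

```text
t: 24.98
eef_pos: [0.5633, 0.2915, 0.0538]
tool_rot: [0.007, 0.999, 0.048, -0.008]
contact_force: [-15.2, -1.5, 12.7]
gripper_width: 0.998
```

```bash
python3 -c "
from h import *
jl()"
```

```text
TCP in jig mm 27.9 23.8 53.8 F jig -15.2 0.1 12.7 yaw rel -0.57 w 84.8 t 25.0
```

Emit:
carry_out(
  deltas=[
    [[-0.6,0,0],0],
    [[-0.8,0,1],-0.4],
    [[-0.8,0,2.3],-0.4],
    [[-0.4,0,2.3],-0.4],
    [[0,0,2.3],-0.4],
    [[0.3,0,2.3],-0.4],
    [[0.5,0,2.3],-0.4],
  ],
)

```text
t: 25.85
eef_pos: [0.5625, 0.2909, 0.0298]
tool_rot: [0.008, 0.998, 0.052, -0.014]
contact_force: [-17.6, -2.7, 12.3]
gripper_width: 1.001
```

```bash
python3 -c "
from h import *
jl()"
```

```text
TCP in jig mm 27.1 23.3 29.8 F jig -17.8 -0.8 12.3 yaw rel -0.13 w 85.1 t 25.9
```

Emit:
carry_out(
  deltas=[
    [[-0.6,0,0],0],
    [[-0.9,0,0],0],
    [[-0.9,0,-5],0],
    [[-0.9,0,-11],0],
    [[-0.9,0,-17],0],
    [[-0.9,0,-23],0],
    [[-0.9,0,-23],0],
  ],
)

```text
t: 26.72
eef_pos: [0.5637, 0.2947, 0.2661]
tool_rot: [0.005, 0.999, 0.052, -0.009]
contact_force: [0.9, 1.1, -0.1]
gripper_width: 0.999
```

Run:
```python
from h import *
jl()
a=read_camera('top'); b=read_camera('side')
cv2.imwrite('pics/nest.png',np.hstack([cv2.resize(a[165:215,335:395,::-1],(400,333),interpolation=cv2.INTER_CUBIC),cv2.resize(b[250:330,250:310,::-1],(250,333),interpolation=cv2.INTER_CUBIC)]))
k=get_calibration('top'); ks=get_calibration('side')
for p in models.spot_in('cone1','side')[:3]: print(p)
# triangulate check of top head centre with initial top guess
```

```text
TCP in jig mm 28.6 27.0 266.1 F jig 1.0 1.0 -0.1 yaw rel -0.17 w 84.9 t 26.7
{'centre': [304.8, 280.9], 'score': 0.69}
{'centre': [302.6, 280.7], 'score': 0.62}
{'centre': [284.9, 281.2], 'score': 0.56}
```

View pics/nest.png

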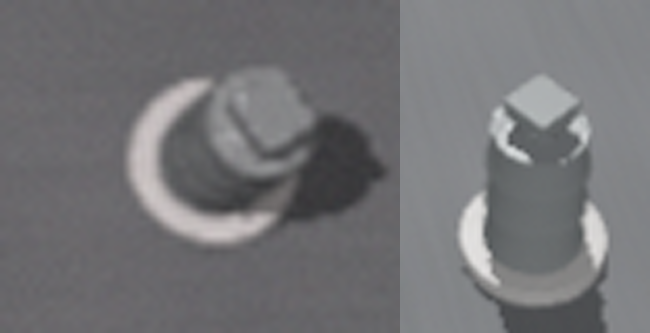

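Run:
```python
from h import *
k=get_calibration('top'); ks=get_calibration('side')
print(back(k,376.2,181.8,.128).round(4), back(ks,284.1,274.7,.128).round(4))
# head corners in both pictures
for c,r in [(232,95),(262,150),(315,122),(285,72)]: print('t',back(k,335+c/6.667,165+r/6.667,.128)[:2].round(4))
for c,r in [(504,102),(542,73),(580,100),(544,130)]: print('s',back(ks,250+(c-400)/4.167,250+r/4.167,.128)[:2].round(4))
go(.51,-.42,.30,0)
```

```text
[ 0.5234 -0.4318  0.128 ] [ 0.5282 -0.4332  0.128 ]
t [ 0.5332 -0.411 ]
t [ 0.504  -0.4234]
t [ 0.5174 -0.4518]
t [ 0.5441 -0.4392]
s [ 0.5068 -0.4275]
s [ 0.5353 -0.4096]
s [ 0.5504 -0.4358]
s [ 0.5231 -0.4538]
delta cm [-12.38  70.46  -4.07] turn 5.98 | at [0.5598 0.2936 0.2593] 5.98 t 26.9 q7 -0.29 F [-0.4 -0.6  0.1] w 1.001
```

Run:
```python
from h import *
go(.527,-.432,.27,28)
```

```text
delta cm [-10.82  71.83  -1.07] turn -22.02 | at [0.5598 0.2936 0.2593] 5.98 t 26.9 q7 -0.29 F [-0.4 -0.6  0.1] w 1.001
```

Emit:
carry_out(
  deltas=[
    [[-1,6,-1],0],
    [[-2,12,-1],-4],
    [[-3,18,-1],-8],
    [[-4,24,-1],-12],
    [[-5,30,-1],-16],
    [[-6,36,-1],-20],
    [[-7,42,-1],-22],
    [[-8,48,-1],-22],
    [[-8.8,54,-1],-22],
    [[-9.5,60,-1],-22],
  ],
)

```text
t: 28.12
eef_pos: [0.5275, -0.3141, 0.2787]
tool_rot: [0.004, 0.97, 0.242, -0.017]
contact_force: [1.2, 0.3, -0.5]
gripper_width: 0.998
```

Run:
```python
from h import *
go(.527,-.432,.27,28)
```

```text
delta cm [-5.58 10.39  0.87] turn 0.01 | at [ 0.5275 -0.3141  0.2787] 28.01 t 28.1 q7 1.13 F [ 1.2  0.3 -0.5] w 0.998
```

Emit:
carry_out(
  deltas=[
    [[-3,5.4,0.5],0],
    [[-5.5,10.3,0.9],0],
    [[-5.6,10.4,0.9],0],
    [[-5.6,10.4,0.9],0],
  ],
)

```text
t: 28.62
eef_pos: [0.5262, -0.4317, 0.2697]
tool_rot: [0.003, 0.97, 0.242, -0.018]
contact_force: [-0.1, 1.0, 0.3]
gripper_width: 0.997
```

Run:
```python
from h import *
im=snap('wrist','w9.png'); k=get_calibration('wrist'); np.save('w9.npy',im); np.save('w9k.npy',k,allow_pickle=True)
go(.527,-.432,.27,28); print((proj(k,[.527,-.432,.128])*1.5).round())
```

```text
delta cm [-0.05  0.11  0.02] turn 0.08 | at [ 0.5269 -0.4308  0.2702] 28.08 t 28.7 q7 1.32 F [-0.2  0.   0.6] w 0.999
[389. 278.]
```

View pics/w9.png

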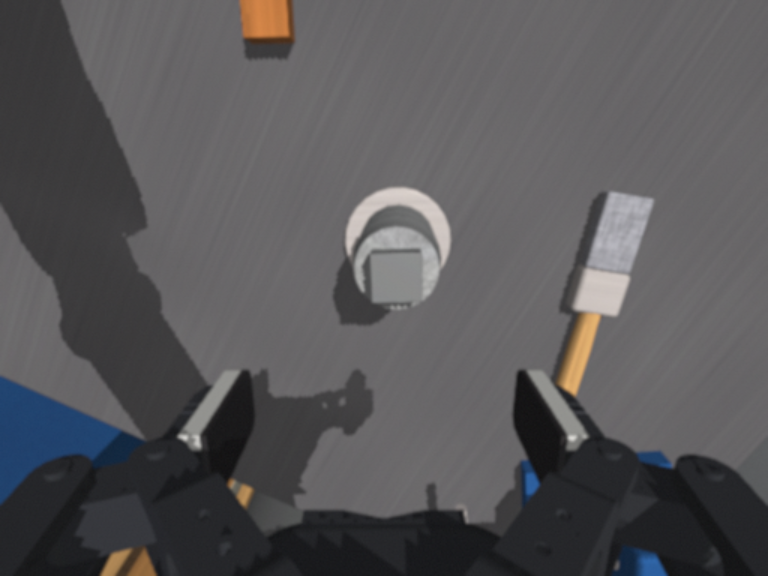

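Run:
```python
from h import *
k=np.load('w9k.npy',allow_pickle=True).item()
h=.016
b=fitrect(k,[(370,253),(421,250),(421,302),(374,304)],[(-h,h),(h,h),(h,-h),(-h,-h)],.128,[.527,-.432,.5])
go(b[0],b[1],.165,np.degrees(b[2]));go(b[0],b[1],.123,np.degrees(b[2]))
import math
p,yaw,o=pose(); T=np.array(k['world_from_camera']); 
from scipy.spatial.transform import Rotation as R
w,x,y,z=o['tool_rot']; print('tool z',R.from_quat([x,y,z,w]).as_matrix()[:,2].round(4))
```

```text
fit mm/deg [ 530.8 -429.5] 31.19 resid mm [-0.1 -0.7  0.7 -0.7  0.7  1.2 -1.2  0.2]
delta cm [ 0.41  0.07 10.52] turn -3.11 | at [ 0.5269 -0.4308  0.2702] 28.08 t 28.7 q7 1.32 F [-0.2  0.   0.6] w 0.999
delta cm [ 0.41  0.07 14.72] turn -3.11 | at [ 0.5269 -0.4308  0.2702] 28.08 t 28.7 q7 1.32 F [-0.2  0.   0.6] w 0.999
tool z [-0.0329 -0.0142 -0.9994]
```

```bash
cat >> h.py <<'E'
from scipy.spatial.transform import Rotation as R
def go(x,y,z,yawdeg):
    p,yaw,o=pose(); w,a,b,c=o['tool_rot']; M=R.from_quat([a,b,c,w]).as_matrix()
    t=(np.degrees(yaw)-yawdeg+90)%180-90
    print('delta cm',(M.T@(np.array([x,y,z])-p)*100).round(2),'turn',round(t,2),'| at',p.round(4),round(np.degrees(yaw),2),'z',M[:,2].round(3),'t',round(o['t'],1),'q7',round(o['q'][6],2),'F',o['contact_force'].round(1),'w',round(o['gripper_width'],3))
E
python3 -c "
from h import *
go(.5308,-.4295,.165,31.2);go(.5308,-.4295,.124,31.2)"
```

```text
delta cm [ 0.78  0.1  10.49] turn -3.12 | at [ 0.5269 -0.4308  0.2702] 28.08 z [-0.033 -0.014 -0.999] t 28.7 q7 1.32 F [-0.2  0.   0.6] w 0.999
delta cm [ 0.93  0.11 14.59] turn -3.12 | at [ 0.5269 -0.4308  0.2702] 28.08 z [-0.033 -0.014 -0.999] t 28.7 q7 1.32 F [-0.2  0.   0.6] w 0.999
```

Emit:
carry_out(
  deltas=[
    [[0.6,0.1,5],-3],
    [[0.8,0.1,10],-3.1],
    [[0.9,0.1,14],-3.1],
    [[0.9,0.1,14.6],-3.1],
    [[0.9,0.1,14.6],-3.1],
  ],
)

```text
t: 29.3
eef_pos: [0.5314, -0.4289, 0.1249]
tool_rot: [0.003, 0.963, 0.269, -0.017]
contact_force: [-0.7, -0.1, 1.6]
gripper_width: 0.993
```

Emit:
carry_out(
  deltas=[
    [[0,0,0],0],
    [[0,0,0],0],
    [[0,0,0],0],
    [[0,0,0],0],
    [[0,0,0],0],
    [[0,0,0],0],
    [[0,0,0],0],
  ],
  hand=0.15,
  newtons=50,
)

```text
t: 30.18
eef_pos: [0.5309, -0.4301, 0.1261]
tool_rot: [0.003, 0.963, 0.269, -0.017]
contact_force: [-1.6, -0.4, 6.3]
gripper_width: 0.364
```

```bash
python3 -c "
from h import *
go(.5308,-.4295,.124,-13.8)"
```

```text
delta cm [ 0.03 -0.05  0.21] turn 45.0 | at [ 0.5309 -0.4301  0.1261] 31.2 z [-0.032 -0.016 -0.999] t 30.2 q7 1.43 F [-1.6 -0.4  6.3] w 0.364
```

Emit:
carry_out(
  deltas=[
    [[0,0,-0.1],9],
    [[0,0,-0.1],18],
    [[0,0,-0.1],27],
    [[0,0,-0.1],36],
    [[0,0,-0.1],45],
    [[0,0,-0.1],45],
    [[0,0,-0.1],45],
  ],
)

```text
t: 31.05
eef_pos: [0.5308, -0.4297, 0.1266]
tool_rot: [0.009, 0.993, -0.119, -0.015]
contact_force: [0.2, 0.1, -4.8]
gripper_width: 0.361
```

Emit:
carry_out(
  deltas=[
    [[0,0,-0.4],0],
    [[0,0,-0.8],0],
    [[0,0,-1.2],0],
    [[0,0,-1.2],0],
  ],
)

```text
t: 31.55
eef_pos: [0.5314, -0.4298, 0.1392]
tool_rot: [0.01, 0.993, -0.119, -0.015]
contact_force: [0.0, -0.0, -4.2]
gripper_width: 0.36
```

Run:
```python
from h import *
go(.5308,-.4295,.18,-13.8)
b=read_camera('side'); cv2.imwrite('pics/s2.png',cv2.resize(b[230:330,240:330,::-1],None,fx=5,fy=5,interpolation=cv2.INTER_CUBIC))
```

```text
delta cm [-0.18  0.08 -4.08] turn 0.17 | at [ 0.5314 -0.4298  0.1392] -13.63 z [-0.031 -0.016 -0.999] t 31.6 q7 0.77 F [ 0.  -0.  -4.2] w 0.36
```

Emit:
carry_out(
  deltas=[
    [[-0.1,0.1,-2],0],
    [[-0.2,0.1,-4],0],
    [[-0.3,0.15,-8],0],
    [[-0.4,0.2,-11],0],
    [[-0.4,0.2,-11],0],
  ],
)

```text
t: 32.22
eef_pos: [0.5313, -0.4306, 0.2531]
tool_rot: [0.011, 0.993, -0.119, -0.012]
contact_force: [-0.1, -0.2, -5.6]
gripper_width: 0.358
```

Run:
```python
from h import *
j=np.load('jig.npy'); j2=j.copy()
x,y=J(j,.018,.048); print(x,y); jl()
go(x,y,.25,6)
b=read_camera('side'); cv2.imwrite('pics/s2.png',cv2.resize(b[200:330,220:340,::-1],None,fx=4,fy=4,interpolation=cv2.INTER_CUBIC))
```

```text
0.5508798702328457 0.3144695845783696
TCP in jig mm -80.8 -690.8 253.1 F jig -0.2 -0.2 -5.6 yaw rel -19.77 w 30.5 t 32.2
delta cm [-15.68 -72.86  -1.19] turn -19.66 | at [ 0.5313 -0.4306  0.2531] -13.66 z [-0.026 -0.019 -0.999] t 32.2 q7 0.71 F [-0.1 -0.2 -5.6] w 0.358
```

View pics/s2.png

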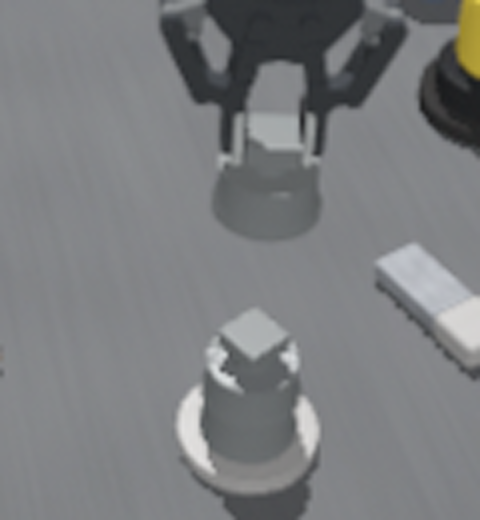

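Emit:
carry_out(
  deltas=[
    [[-1,-5,-1],0],
    [[-2.3,-11,-1],-2],
    [[-3.6,-17,-1],-5],
    [[-5,-23,-1],-8],
    [[-6.3,-29,-1],-11],
    [[-7.6,-35,-1],-14],
    [[-9,-41,-1],-17],
    [[-10,-47,-1],-19.7],
    [[-11.3,-53,-1],-19.7],
    [[-12.5,-58,-1],-19.7],
  ],
)

```text
t: 33.52
eef_pos: [0.5448, 0.1664, 0.2488]
tool_rot: [0.008, 0.998, 0.054, -0.016]
contact_force: [0.6, -0.9, -3.8]
gripper_width: 0.358
```

Run:
```python
from h import *
j=np.load('jig.npy'); x,y=J(j,.0173,.047)
go(x,y,.22,6.1)
```

```text
delta cm [  2.21 -14.59   2.61] turn 0.06 | at [0.5448 0.1664 0.2488] 6.16 z [-0.031 -0.017 -0.999] t 33.5 q7 -0.01 F [ 0.6 -0.9 -3.8] w 0.358
```

Emit:
carry_out(
  deltas=[
    [[0.8,-5,0],0],
    [[1.6,-10,1],0],
    [[2.2,-14,2.5],0],
    [[2.2,-14.6,2.6],0],
    [[2.2,-14.6,2.6],0],
    [[2.2,-14.6,2.6],0],
  ],
)

```text
t: 34.28
eef_pos: [0.5505, 0.3114, 0.2202]
tool_rot: [0.008, 0.998, 0.053, -0.016]
contact_force: [-0.5, 0.5, -4.4]
gripper_width: 0.361
```

Run:
```python
from h import *
j=np.load('jig.npy'); x,y=J(j,.0173,.047)
jl(); go(x,y,.12,6.1)
im=read_camera('wrist'); cv2.imwrite('pics/w10.png',cv2.resize(im[:,:,::-1],None,fx=1.5,fy=1.5))
```

```text
TCP in jig mm 17.3 45.0 220.2 F jig -0.4 0.5 -4.4 yaw rel -0.1 w 30.7 t 34.3
delta cm [ 0.32 -0.35 10.01] turn -0.09 | at [0.5505 0.3114 0.2202] 6.01 z [-0.031 -0.018 -0.999] t 34.3 q7 -0.18 F [-0.5  0.5 -4.4] w 0.361
```

Emit:
carry_out(
  deltas=[
    [[0.1,-0.1,4],0],
    [[0.25,-0.3,8],0],
    [[0.3,-0.35,9.8],0],
    [[0.32,-0.35,10],0],
    [[0.32,-0.35,10],0],
  ],
)

```text
t: 34.95
eef_pos: [0.5516, 0.3136, 0.1218]
tool_rot: [0.007, 0.999, 0.052, -0.015]
contact_force: [0.0, -0.1, -3.6]
gripper_width: 0.359
```

Emit:
carry_out(
  deltas=[
    [[0,0,0.2],0],
    [[0,0,0.4],0],
    [[0,0,0.5],0],
    [[0,0,0.5],0],
  ],
)

```text
t: 35.45
eef_pos: [0.5513, 0.3135, 0.1168]
tool_rot: [0.007, 0.998, 0.052, -0.015]
contact_force: [1.2, 0.7, -4.2]
gripper_width: 0.361
```

```bash
python3 -c "
from h import *
jl();go(0,0,0,0)"
```

```text
TCP in jig mm 18.3 47.0 116.8 F jig 1.3 0.6 -4.2 yaw rel -0.14 w 30.7 t 35.5
delta cm [-57.72  25.26  13.77] turn 5.98 | at [0.5513 0.3135 0.1168] 5.98 z [-0.029 -0.017 -0.999] t 35.5 q7 -0.12 F [ 1.2  0.7 -4.2] w 0.361
```

Not yet touching; I'll lower another few mm.

Emit:
carry_out(
  deltas=[
    [[-0.05,0,0.1],0],
    [[-0.05,0,0.2],0],
    [[-0.05,0,0.3],0],
    [[-0.05,0,0.35],0],
    [[-0.05,0,0.35],0],
  ],
)

```text
t: 36.08
eef_pos: [0.5513, 0.3133, 0.1161]
tool_rot: [0.007, 0.999, 0.052, -0.015]
contact_force: [-6.6, -3.7, 17.5]
gripper_width: 0.359
```

```bash
python3 -c "
from h import *
jl()"
```

```text
TCP in jig mm 18.3 46.8 116.1 F jig -7.0 -3.0 17.5 yaw rel -0.17 w 30.5 t 36.1
```

Emit:
carry_out(
  deltas=[
    [[0,0,0],0],
    [[0,0,0],0],
    [[0,0,0],0],
    [[0,0,0],0],
    [[-0.1,0,-3],0],
    [[-0.3,0.1,-9],0],
    [[-0.4,0.2,-13],0],
    [[-0.4,0.2,-13],0],
  ],
  hand=0.8,
)

```text
t: 37.08
eef_pos: [0.5532, 0.3133, 0.2496]
tool_rot: [0.005, 0.999, 0.052, -0.012]
contact_force: [-1.1, -0.0, -0.4]
gripper_width: 0.802
```

Run:
```python
from h import *
jl(); im=snap('wrist','w11.png',1); k=get_calibration('wrist'); np.save('w11.npy',im)
t=read_camera('top'); cv2.imwrite('pics/t11.png',t[:,:,::-1])
print([(np.round(d['centre']),round(d['score'],2)) for d in models.spot_in('cone1','top')])
for l in models.spot_in('cone1','wrist')[:3] : print(l)
j=np.load('jig.npy'); print('pred head px r,c wrist',proj(k,[*J(j,.0183,.047),.118])[::-1].round(),'top',proj(get_calibration('top'),[*J(j,.0183,.047),.095])[::-1].round())
go(.5308,-.4295,.25,31.2)
```

```text
TCP in jig mm 20.2 46.6 249.6 F jig -1.1 0.1 -0.4 yaw rel -0.18 w 68.2 t 37.1
[(array([187., 160.]), 0.79), (array([185., 367.]), 0.54)]
{'centre': [175.6, 257.1], 'score': 0.77}
pred head px r,c wrist [186. 258.] top [185. 158.]
delta cm [-9.66 73.61  0.72] turn -25.24 | at [0.5503 0.3127 0.2446] 5.96 z [-0.031 -0.016 -0.999] t 37.3 q7 -0.2 F [-0.1  0.2  0. ] w 0.802
```

Emit:
carry_out(
  deltas=[
    [[-1,6,-1],0],
    [[-2,12,-1],-4],
    [[-3,18,-1],-8],
    [[-4,24,-1],-12],
    [[-5,30,-1],-16],
    [[-5.8,36,-1],-20],
    [[-6.5,42,-1],-24],
    [[-7.3,48,-1],-25.2],
    [[-8,54,-1],-25.2],
    [[-8.7,60,-1],-25.2],
  ],
)

```text
t: 38.52
eef_pos: [0.5261, -0.2942, 0.2637]
tool_rot: [0.003, 0.963, 0.269, -0.018]
contact_force: [1.8, -0.5, 0.3]
gripper_width: 0.801
```

```bash
python3 -c "
from h import *
go(.5308,-.4295,.22,31.2)"
```

```text
delta cm [-6.44 11.84  4.56] turn 0.01 | at [ 0.5261 -0.2942  0.2637] 31.21 z [-0.033 -0.015 -0.999] t 38.5 q7 1.23 F [ 1.8 -0.5  0.3] w 0.801
```

Emit:
carry_out(
  deltas=[
    [[-3,5.5,2],0],
    [[-6,11,4],0],
    [[-6.4,11.8,4.5],0],
    [[-6.4,11.8,4.6],0],
    [[-6.4,11.8,4.6],0],
  ],
)

```text
t: 39.15
eef_pos: [0.5318, -0.427, 0.2191]
tool_rot: [0.002, 0.963, 0.27, -0.018]
contact_force: [-0.0, 0.1, -0.4]
gripper_width: 0.8
```

Run:
```python
from h import *
im=read_camera('wrist'); k=get_calibration('wrist'); np.save('w12.npy',im)
q=proj(k,[.5308,-.4295,.097]); print(q.round())
c,r=q.round().astype(int); g=cv2.cvtColor(im,cv2.COLOR_RGB2GRAY)
# flat region of head top: flood from predicted centre
ff=im.copy(); m=np.zeros((386,514),np.uint8); cv2.floodFill(ff,m,(int(c),int(r)),0,(4,4,4),(4,4,4),4|cv2.FLOODFILL_FIXED_RANGE|cv2.FLOODFILL_MASK_ONLY|(255<<8))
m=m[1:-1,1:-1]; cs,_=cv2.findContours(m,cv2.RETR_EXTERNAL,cv2.CHAIN_APPROX_NONE); cc=max(cs,key=cv2.contourArea)
w=np.array([back(k,*p[0],.097)[:2] for p in cc]); print('n',(m>0).sum(),'rect',cv2.minAreaRect((w*1000).astype(np.float32)))
cv2.imwrite('pics/w12.png',cv2.resize(im[r-60:r+60,c-75:c+75,::-1],None,fx=5,fy=5,interpolation=cv2.INTER_CUBIC))
go(.5308,-.4295,.095,31.2)
```

```text
[256. 192.]
n 1058 rect ((531.4080810546875, -430.528076171875), (31.821704864501953, 30.897289276123047), 26.745342254638672)
delta cm [ 0.19  0.22 12.46] turn 0.16 | at [ 0.5321 -0.4269  0.2196] 31.36 z [-0.032 -0.014 -0.999] t 39.2 q7 1.46 F [-0.2 -0.6  0.6] w 0.798
```

Emit:
carry_out(
  deltas=[
    [[0.1,0.3,5],4.4],
    [[0.2,0.3,10],4.4],
    [[0.2,0.3,12.2],4.4],
    [[0.2,0.35,12.4],4.4],
    [[0.2,0.35,12.4],4.4],
  ],
)

```text
t: 39.83
eef_pos: [0.5327, -0.4313, 0.0976]
tool_rot: [0.004, 0.972, 0.233, -0.016]
contact_force: [0.1, -0.9, 0.4]
gripper_width: 0.803
```

Emit:
carry_out(
  deltas=[
    [[0,0,0],0],
    [[0,0,0],0],
    [[0,0,0],0],
    [[0,0,0],0],
    [[0,0,0],0],
    [[0,0,0],0],
  ],
  hand=0.15,
)

```text
t: 40.58
eef_pos: [0.5327, -0.4326, 0.0994]
tool_rot: [0.005, 0.972, 0.233, -0.016]
contact_force: [-1.8, -0.5, 7.5]
gripper_width: 0.359
```

Emit:
carry_out(
  deltas=[
    [[0,0,-0.1],9],
    [[0,0,-0.1],18],
    [[0,0,-0.1],27],
    [[0,0,-0.1],36],
    [[0,0,-0.1],45],
    [[0,0,-0.1],45],
    [[0,0,-0.1],45],
  ],
)

```text
t: 41.45
eef_pos: [0.5323, -0.4321, 0.1]
tool_rot: [0.01, 0.988, -0.156, -0.013]
contact_force: [-1.9, 0.8, -3.8]
gripper_width: 0.361
```

Emit:
carry_out(
  deltas=[
    [[0,0,-0.4],0],
    [[0,0,-0.8],0],
    [[0,0,-1.2],0],
    [[0,0,-1.2],0],
  ],
)

```text
t: 41.95
eef_pos: [0.5327, -0.4322, 0.1126]
tool_rot: [0.011, 0.988, -0.155, -0.013]
contact_force: [-2.1, 0.6, -2.9]
gripper_width: 0.36
```

```bash
python3 -c "
from h import *
go(.5308,-.4295,.22,-17.8)"
```

```text
delta cm [ -0.5    0.07 -10.73] turn -0.1 | at [ 0.5327 -0.4322  0.1126] -17.9 z [-0.029 -0.017 -0.999] t 42.0 q7 0.8 F [-2.1  0.6 -2.9] w 0.36
```

Emit:
carry_out(
  deltas=[
    [[-0.1,0,-2],0],
    [[-0.2,0,-4],0],
    [[-0.3,0.1,-8],0],
    [[-0.5,0.1,-12],0],
    [[-0.6,0.1,-14],0],
    [[-0.6,0.1,-14],0],
  ],
)

```text
t: 42.7
eef_pos: [0.5312, -0.4295, 0.2546]
tool_rot: [0.011, 0.988, -0.155, -0.011]
contact_force: [-0.3, -0.7, -4.2]
gripper_width: 0.362
```

Run:
```python
from h import *
j=np.load('jig.npy'); x,y=J(j,.0178,-.028)
go(x,y,.25,6.1)
```

```text
delta cm [-17.91 -64.45  -0.86] turn -24.0 | at [ 0.5312 -0.4295  0.2546] -17.9 z [-0.026 -0.019 -0.999] t 42.7 q7 0.72 F [-0.3 -0.7 -4.2] w 0.362
```

Emit:
carry_out(
  deltas=[
    [[-1.5,-5.5,-1],0],
    [[-3,-11,-1],-4],
    [[-4.7,-17,-1],-8],
    [[-6.4,-23,-1],-12],
    [[-8,-29,-1],-16],
    [[-9.7,-35,-1],-20],
    [[-11.4,-41,-1],-24],
    [[-13,-47,-1],-24],
    [[-14.7,-53,-1],-24],
    [[-16.3,-58.5,-1],-24],
  ],
)

```text
t: 43.95
eef_pos: [0.5547, 0.18, 0.2511]
tool_rot: [0.009, 0.998, 0.054, -0.014]
contact_force: [0.8, -0.2, -3.2]
gripper_width: 0.359
```

Run:
```python
from h import *
j=np.load('jig.npy'); x,y=J(j,.0178,-.028)
go(x,y,.20,6.1)
```

```text
delta cm [ 1.19 -5.89  4.98] turn 0.07 | at [0.5547 0.18   0.2511] 6.17 z [-0.028 -0.019 -0.999] t 44.0 q7 0.11 F [ 0.8 -0.2 -3.2] w 0.359
```

Emit:
carry_out(
  deltas=[
    [[0.6,-3,2],0],
    [[1.2,-5.9,5],0],
    [[1.2,-5.9,5],0],
    [[1.2,-5.9,5],0],
    [[1.2,-5.9,5],0],
  ],
)

```text
t: 44.58
eef_pos: [0.5593, 0.2376, 0.2004]
tool_rot: [0.009, 0.998, 0.053, -0.014]
contact_force: [-0.3, 0.1, -3.1]
gripper_width: 0.359
```

Run:
```python
from h import *
j=np.load('jig.npy'); x,y=J(j,.0178,-.028)
jl(); go(x,y,.124,6.1)
```

```text
TCP in jig mm 18.1 -29.3 200.4 F jig -0.3 0.2 -3.1 yaw rel -0.06 w 30.5 t 44.6
delta cm [ 0.19 -0.26  7.63] turn -0.05 | at [0.5593 0.2376 0.2004] 6.05 z [-0.027 -0.019 -0.999] t 44.6 q7 0.07 F [-0.3  0.1 -3.1] w 0.359
```

Emit:
carry_out(
  deltas=[
    [[0.1,-0.1,3],0],
    [[0.2,-0.25,6],0],
    [[0.2,-0.26,7.5],0],
    [[0.2,-0.26,7.6],0],
    [[0.2,-0.26,7.6],0],
  ],
)

```text
t: 45.2
eef_pos: [0.5598, 0.2388, 0.1255]
tool_rot: [0.009, 0.998, 0.053, -0.013]
contact_force: [0.1, -0.4, -3.4]
gripper_width: 0.359
```

Emit:
carry_out(
  deltas=[
    [[0,0,0.2],0],
    [[0,0,0.4],0],
    [[0,0,0.5],0],
    [[0,0,0.5],0],
  ],
)

```text
t: 45.7
eef_pos: [0.5597, 0.2387, 0.1207]
tool_rot: [0.008, 0.998, 0.053, -0.013]
contact_force: [-1.3, -0.5, -0.5]
gripper_width: 0.357
```

```bash
python3 -c "
from h import *
jl()"
```

```text
TCP in jig mm 18.7 -28.3 120.7 F jig -1.4 -0.3 -0.5 yaw rel -0.09 w 30.3 t 45.7
```

Contact is just beginning at 120.7 mm, as expected.

Emit:
carry_out(
  deltas=[
    [[-0.05,0,0.1],0],
    [[-0.05,0,0.2],0],
    [[-0.05,0,0.25],0],
    [[-0.05,0,0.25],0],
  ],
)

```text
t: 46.2
eef_pos: [0.5598, 0.2383, 0.1203]
tool_rot: [0.008, 0.999, 0.052, -0.013]
contact_force: [-5.3, -2.1, 15.9]
gripper_width: 0.361
```

Emit:
carry_out(
  deltas=[
    [[0,0,0],0],
    [[0,0,0],0],
    [[0,0,0],0],
    [[0,0,0],0],
    [[0,0,-3],0],
    [[-0.2,0.1,-9],0],
    [[-0.4,0.2,-14],0],
    [[-0.4,0.2,-14],0],
  ],
  hand=0.8,
)

```text
t: 47.2
eef_pos: [0.5618, 0.2384, 0.2643]
tool_rot: [0.006, 0.999, 0.052, -0.009]
contact_force: [0.6, -0.6, -0.5]
gripper_width: 0.801
```

Run:
```python
from h import *
jl(); im=read_camera('wrist'); k=get_calibration('wrist'); j=np.load('jig.npy'); 
a=cv2.resize(im[:,:,::-1],(480,360)); s=read_camera('side'); s=cv2.resize(s[140:200,205:275,::-1],(310,266),interpolation=cv2.INTER_CUBIC)
t=read_camera('top'); t=cv2.resize(t[160:230,130:230,::-1],(310,217),interpolation=cv2.INTER_CUBIC)
C=np.zeros((490,795,3),np.uint8); C[:360,:480]=a; C[:266,484:794]=s; C[270:487,484:794]=t
cv2.imwrite('pics/fin.png',C)
for y in (.047,-.028): print(proj(k,[*J(j,.018,y),.118]).round())
```

```text
TCP in jig mm 20.7 -28.8 264.3 F jig 0.6 -0.7 -0.5 yaw rel -0.13 w 68.1 t 47.2
[256.  98.]
[257. 181.]
```

View pics/fin.png

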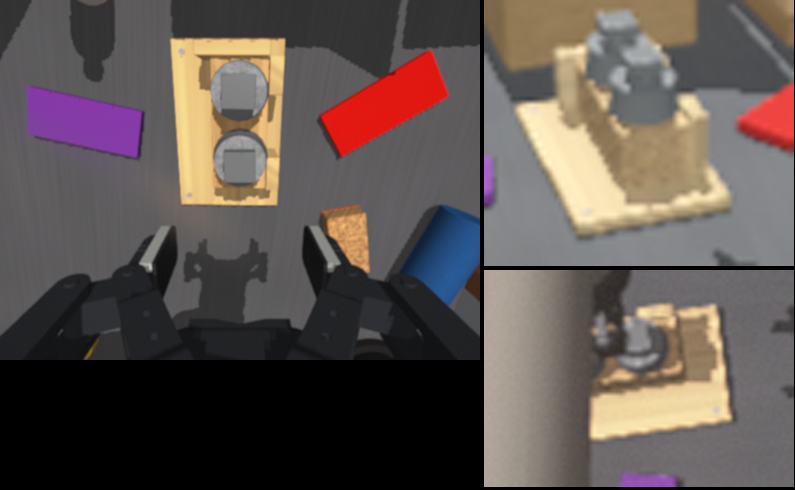

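```bash
python3 -c "
from h import *
print(bot.hand_in())"
```

```text
the job is handed in; nothing more can be done
None
```

I handed the job in at about 47 s of simulated time. The last pictures show the pile and both cones as asked, though the hand-in itself gives no verdict.

- **Boards:** Four boards were present. I squared up the askew one in the jig first, then stacked the other three on it. One of the loose boards had been knocked aside, so I located it again before picking it up. Each board was pushed against both fences, with about 19–21 N of contact against the far fence and 4–11 N against the side fence. The whole pile then got two more pushes towards the far fence.
- **Cones:** The top two were each twisted 45° and lifted straight off. They stand along the middle of the pile at about y = +47 and −28 mm in the jig's frame. The third cone stays on its stand. I did not go near the glue bottle or the look-alikes.
- **Last checks:** The last view shows both cones upright, clear of each other and about centred, with the pile flat in the jig and the gripper clear above it.
- **What is less certain:**
  - Before those two extra pushes, the top board seemed about 1 mm off the far fence at one end. I did not measure it again; the pushes met firm contact and the last view shows no gap.
  - The tool picked up about 2° of tilt from the pushing. It did not show in how the cones stand.
  - The third cone and the bottle were not viewed again after the second cone came off.

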